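# Find the perished machine mount with a hardness gauge

## Robot

A 6-joint arm with a two-finger parallel gripper is mounted at the origin on the work surface. World frame = base frame: x ahead of the robot, y to its left, z up, the work surface at z = 0. Lengths are in m, angles in rad, forces in N, time in s.
With the tool pointing down it reaches from about 0.3 to 0.875 m from the base axis. Payload 6.4 kg.
Tool frame: the origin (TCP) lies between the finger pads; the fingertips stand ctrl.tips_ahead ahead of it and the grasp point (between the pads) lies 3 mm ahead of it (ctrl.tips_ahead is the distance from the TCP to the fingertips, in m); x points along the fingers, z is the direction in which the jaws open and shut, and the axes are right-handed (so a half turn about x gives the same grasp; the last joint's range is limited). The gripper opens to 85 mm and grips with 20 to 120 N. Pads are 22 mm wide; open, the fingers measure 114 mm over their backs; the gripper's body (76 mm by 85 mm) begins 54 mm behind the grasp point. The pads swing forward as they close: fully open they stand 13 mm farther back than shut.
Start: joints at [0.899, 0.181, 1.607, -0, 1.354, -0.206], TCP at [0.258, 0.514, 0.253] pointing down, gripper open.
Joint ranges: [-2.99, 2.99], [-0.89, 2.07], [0.3, 2.58], [-1.14, 4.28], [0, 2.63], [-3.12, 3.12]. Speed limits (rad/s): [2.57, 2.57, 3.01, 3.14, 3.14, 3.14].

## Interface

Orientations are given as a rotation vector (axis times angle).
In Python, from bench import ctrl gives the robot as it stands.
- The arm moves only by the tool apply_moves, never from a script. Its argument "motion" is a list that holds one entry, the list of rows, each a list of 7 numbers: the closure, from 0 (fully open) to 1 (shut), then the shift along the world's x, y, z in m, then the turn, a rotation vector about the world's x, y, z in degrees. A call has exactly 5 rows; each row is the pose to reach, as a shift and turn from the pose commanded when the call began; what a row does not reach only later rows make up. A row lasts 1/12 s, in which the tool goes at most 41.7 mm and 7.16 degrees, less where a joint would pass 70% of its speed; a pose out of reach is approached as far as the arm can. A call with a gripper value outside its range is refused whole. The fingers move at their own pace and stop on an object; "squeeze" is the grip in N (left out, the last holds). Time passes only in rows, so rows that repeat a pose let the fingers close, or fill a call up. It gives the time, the measured TCP pose, the force and the opening at its end, in the units of the state.
- ctrl.read_state(): the state, without advancing time (a new reading comes with each control period).
- ctrl.get_image(name): name is "side" or "top"; returns the picture (480x640x3 uint8, red, green, blue); there is no depth.
- ctrl.camera_params(name): a dict with "fx", "fy", "cx", "cy" (pixels), "rvec" (rotation vector, rad) and "tvec" (3), from world to camera coordinates, as OpenCV has them. Camera axes: x right, y down, z forward; pixel columns grow to the right and rows downward; lengths in m; the calibration is good to about 2 mm. A picture is of the moment at which its call begins. camera_params takes no time and is no camera call.
- ctrl.job_done(): hands the job in, once; it reports no verdict.
Trained networks look in the newest picture that a camera, given by its name, has taken for a name from the list of things; names that differ only in an ending like _2 or _b are one class to them, and where a whole thing is asked for, a point or a joint stands for the part that bears it (a point fixed in the world has none). Each returns a list of dicts, best first, with "confidence" (0 to 1); they miss things now and then, are a little off and sometimes report something else, mostly with a low value. They report only what shows in the picture. A call takes as long as a camera call. They do not tell look-alikes from the thing itself.
- ctrl.silhouettes(camera, thing): "pixels" (480x640 bool, what is visible of it) and "pixel" ([row, column] in pixels, amid what is visible of it).
- ctrl.place_of(camera, thing): "pixel" ([row, column] in pixels: a listed point, or the origin of a listed thing).
The state is a dict: "clock": time; "joint_positions": joint angles; "joint_vel": joint speeds; "tau": joint torques, N m; "tcp_pos": TCP position; "tcp_rot": TCP orientation; "ft_force": force on the tool from outside, world axes, zero at the start; "wrist_torque": the same for the moment, N m; "width": finger opening in m.
Only numpy, scipy, OpenCV 4.12 (cv2) and the standard library are available. Lean on these libraries where they do the work, as an engineer would, in place of code of your own. Each camera call takes 0.05 s, during which the arm holds its last target.

## Task

Working from the robot's left to its right, test the three machine mounts on the plywood board with the hardness gauge: press its pin into the middle of each rubber core until the gauge's foot sits flat on the steel collar, and hold it there a moment to read how far the pin sinks. Then stand the gauge back upright on its rest, and push the mount with the soft rubber, without picking it up, off the far edge of the board so that it ends lying flat in the scrap tray. Leave the two firm mounts where they are, and do not knock over the spray can or the jar.

Things in the scene. Friction and masses are not known exactly. Their poses are not given: they have to be found in the camera images.
- gauge_grip (a point): centre of the gauge's upright black grip, a square block 28 x 28 mm and 50 mm high; to be held across two opposite sides. The gauge weighs 0.3 kg and stands upright (z up); its round dial, 54 mm across, juts out to the +x side of this frame, 20 to 70 mm from the gauge's axis and lower than the grip, so hold it by the -y and +y sides
- gauge_foot (a point): centre of the underside of the gauge's flat steel foot, a disc 44 mm in diameter, 85 mm below gauge_grip on the same axis. The sprung pin, 6 mm in diameter, stands out 10 mm below it; the pin alone pushes back with 3 N (soft) to 8 N (firm) by the time the foot comes flat
- pin (a joint): how far the pin is pushed up into the gauge (m): 0 = fully out, 0.010 = flush with the foot; its spring takes 1 N per mm. With the foot flat on a collar, the pin has sunk (0.010 - value) into the rubber: a soft core leaves a low value, a firm one a high value
- needle (a joint): the dial's needle (rad), 0 = pin fully out, 2.4 = pin flush, in proportion to the pin; clockwise as seen facing the dial. Firm rubber with the foot flat on the collar turns it past about 1.5 rad, the soft one to less than 1.1 rad
- rest_top (a point): middle of the top of the gauge's rest, 26 mm above the table: two aluminium rails 70 mm long along the frame's x, each 18 mm wide, with a 16 mm gap between them that the pin hangs in; the gauge's foot stands on the rails and at the start lies centred here, dial towards the frame's +x. The rest is fixed
- mount_a: machine mount: steel collar 64 mm in diameter, 28 mm high, round a rubber core 33 mm in diameter flush with its top; loose, about 0.35 kg; origin at the centre of its underside, z up. The three look alike: two have firm rubber, one has gone clearly soft; which one stands where is not known. Only the rubber gives, the collar is rigid
- mount_b: the same (see mount_a)
- mount_c: the same (see mount_a)
- core_a (a joint): how far the middle of mount_a's rubber core lies below the collar's top (m), 0 = flush, at most 0.0115. Firm rubber gives 2 to 3 mm under the pin and springs right back; the soft, perished rubber gives some 7 mm and keeps a dent of 3 to 6 mm after the pin is lifted
- core_b (a joint): the same for mount_b
- core_c (a joint): the same for mount_c
- station: fixed plywood board, 140 (x) x 420 (y) x 18 mm thick, with the steel scrap tray against its far (+x) edge; origin on the table under the board's centre. The tray spans x = 70 to 203 mm here, 412 mm wide inside; its floor is 4 mm above the table, so a mount pushed along +x drops 14 mm over the edge; other three walls 40 mm high. A bearing lies at its +y end, a nut on the board's -y end
- spot_left (a point): on the top of the board, roughly where the left mount stands at the start (left as the robot looks along +x), 18 mm above the table; the mount is within 15 mm of it
- spot_middle (a point): the same for the middle mount, 110 mm to the right
- spot_right (a point): the same for the right mount, another 110 mm to the right
- can: upright spray can, 66 mm in diameter and 170 mm high, loose, right of the work; origin at the centre of its underside
- jar: upright closed jar, 70 mm in diameter and 85 mm high, loose, left of the work; origin at the centre of its underside
There are look-alikes about, which are no part of the job. Leave any orange look-alike of the jar alone. What is shaped like the part that bears gauge_grip but pink is not meant.

How it is judged:
On the way, in this order (a step that is already met when the one before it is completed fails the run):
1. the gauge is lifted off its rest (z of gauge_foot in the frame of rest_top above 0.03 m), for 0.1 s.
2. the left mount is tested: foot flat on its collar, pin in the core (((horizontal distance between gauge_foot and mount_a below 0.01 m and horizontal distance between mount_a and spot_left below 0.045 m and z of gauge_foot in the frame of mount_a below 0.0305 m and angle between gauge_foot's own z axis and vertical below 0.12 rad and value of joint pin above 0.0015 m) or (horizontal distance between gauge_foot and mount_b below 0.01 m and horizontal distance between mount_b and spot_left below 0.045 m and z of gauge_foot in the frame of mount_b below 0.0305 m and angle between gauge_foot's own z axis and vertical below 0.12 rad and value of joint pin above 0.0015 m) or (horizontal distance between gauge_foot and mount_c below 0.01 m and horizontal distance between mount_c and spot_left below 0.045 m and z of gauge_foot in the frame of mount_c below 0.0305 m and angle between gauge_foot's own z axis and vertical below 0.12 rad and value of joint pin above 0.0015 m))), for 0.2 s.
3. the middle mount is tested the same way (((horizontal distance between gauge_foot and mount_a below 0.01 m and horizontal distance between mount_a and spot_middle below 0.045 m and z of gauge_foot in the frame of mount_a below 0.0305 m and angle between gauge_foot's own z axis and vertical below 0.12 rad and value of joint pin above 0.0015 m) or (horizontal distance between gauge_foot and mount_b below 0.01 m and horizontal distance between mount_b and spot_middle below 0.045 m and z of gauge_foot in the frame of mount_b below 0.0305 m and angle between gauge_foot's own z axis and vertical below 0.12 rad and value of joint pin above 0.0015 m) or (horizontal distance between gauge_foot and mount_c below 0.01 m and horizontal distance between mount_c and spot_middle below 0.045 m and z of gauge_foot in the frame of mount_c below 0.0305 m and angle between gauge_foot's own z axis and vertical below 0.12 rad and value of joint pin above 0.0015 m))), for 0.2 s.
4. the right mount is tested the same way (((horizontal distance between gauge_foot and mount_a below 0.01 m and horizontal distance between mount_a and spot_right below 0.045 m and z of gauge_foot in the frame of mount_a below 0.0305 m and angle between gauge_foot's own z axis and vertical below 0.12 rad and value of joint pin above 0.0015 m) or (horizontal distance between gauge_foot and mount_b below 0.01 m and horizontal distance between mount_b and spot_right below 0.045 m and z of gauge_foot in the frame of mount_b below 0.0305 m and angle between gauge_foot's own z axis and vertical below 0.12 rad and value of joint pin above 0.0015 m) or (horizontal distance between gauge_foot and mount_c below 0.01 m and horizontal distance between mount_c and spot_right below 0.045 m and z of gauge_foot in the frame of mount_c below 0.0305 m and angle between gauge_foot's own z axis and vertical below 0.12 rad and value of joint pin above 0.0015 m))), for 0.2 s.
5. the gauge stands upright on its rest again (horizontal distance between gauge_foot and rest_top below 0.018 m and z of gauge_foot in the frame of rest_top between -0.003 and 0.003 m and angle between gauge_foot's own z axis and vertical below 0.08 rad), for 0.2 s.
6. the soft mount lies flat in the scrap tray (((x of mount_a in the frame of station between 0.095 and 0.18 m and y of mount_a in the frame of station between -0.19 and 0.19 m and z of mount_a in the frame of station below 0.008 m and angle between mount_a's own z axis and vertical below 0.1 rad and linear speed of mount_a below 0.02 m/s and value of joint core_a above 0.002 m) or (x of mount_b in the frame of station between 0.095 and 0.18 m and y of mount_b in the frame of station between -0.19 and 0.19 m and z of mount_b in the frame of station below 0.008 m and angle between mount_b's own z axis and vertical below 0.1 rad and linear speed of mount_b below 0.02 m/s and value of joint core_b above 0.002 m) or (x of mount_c in the frame of station between 0.095 and 0.18 m and y of mount_c in the frame of station between -0.19 and 0.19 m and z of mount_c in the frame of station below 0.008 m and angle between mount_c's own z axis and vertical below 0.1 rad and linear speed of mount_c below 0.02 m/s and value of joint core_c above 0.002 m))), for 0.2 s.
At the end, for the whole second after the job is handed in: The soft mount lies flat (within 0.1 rad) and at rest on the floor of the scrap tray; the gauge stands upright (within 0.08 rad) on its rest, its axis within 18 mm of the rest's middle; the two firm mounts stand upright within 20 mm of where they began; the can and the jar stand upright (all of step 5 and ((x of mount_a in the frame of station between 0.095 and 0.18 m and y of mount_a in the frame of station between -0.19 and 0.19 m and z of mount_a in the frame of station below 0.008 m and angle between each of mount_a, mount_b, mount_c's own z axis and vertical below 0.1 rad and linear speed of mount_a below 0.02 m/s and value of joint core_a above 0.002 m and distance of each of mount_b, mount_c from where it was at the start of the episode below 0.02 m) or (x of mount_b in the frame of station between 0.095 and 0.18 m and y of mount_b in the frame of station between -0.19 and 0.19 m and z of mount_b in the frame of station below 0.008 m and angle between each of mount_b, mount_a, mount_c's own z axis and vertical below 0.1 rad and linear speed of mount_b below 0.02 m/s and value of joint core_b above 0.002 m and distance of each of mount_a, mount_c from where it was at the start of the episode below 0.02 m) or (x of mount_c in the frame of station between 0.095 and 0.18 m and y of mount_c in the frame of station between -0.19 and 0.19 m and z of mount_c in the frame of station below 0.008 m and angle between each of mount_c, mount_a, mount_b's own z axis and vertical below 0.1 rad and linear speed of mount_c below 0.02 m/s and value of joint core_c above 0.002 m and distance of each of mount_a, mount_b from where it was at the start of the episode below 0.02 m)) and angle between each of can, jar's own z axis and vertical below 0.2 rad); the robot touches nothing.
It fails at once if a mount that has not proved soft (no lasting dent) is shoved more than 30 mm ((distance of mount_a from where it was at the start of the episode above 0.03 m and value of joint core_a below 0.001 m) or (distance of mount_b from where it was at the start of the episode above 0.03 m and value of joint core_b below 0.001 m) or (distance of mount_c from where it was at the start of the episode above 0.03 m and value of joint core_c below 0.001 m)).
It fails at once if a mount is picked up (z of any of mount_a, mount_b, mount_c in the frame of station above 0.033 m).
It fails at once if the can or the jar is knocked over (angle between any of can, jar's own z axis and vertical above 0.6 rad).
It also fails if it takes over 61 s, if anything falls off the work surface, if the arm or the gripper's body presses on something with over 40 N, if the wrist force passes 120 N, or if a joint passes its speed limit or range.

## Working session

There is one attempt and no reset: what is moved stays moved. The work goes in short steps, Python scripts to look and compute and a tool call to move; the robot and the scene stay as the last step left them, time stands still between calls to the robot, and variables do not carry over. Pictures are saved under pics/ and viewed, and the job is handed in when it is done.

Besides the shell and the picture viewer there is one more tool, called after "Emit:" as name(argument=value, ...), one argument or row to a line, values as JSON. apply_moves: Moves the arm, as the interface text tells. Its arguments: {"type":"object","properties":{"motion":{"type":"array","items":{"type":"array","items":{"type":"array","items":{"type":"number"}}}},"squeeze":{"type":"number"}},"required":["motion"]}

```bash
ls; mkdir -p pics; cat > h.py <<'E'
import numpy as np, cv2
from bench import ctrl
from scipy.spatial.transform import Rotation as R
def cam(n):
    p=ctrl.camera_params(n); K=np.array([[p['fx'],0,p['cx']],[0,p['fy'],p['cy']],[0,0,1]])
    return K,np.array(p['rvec'],float),np.array(p['tvec'],float)
def onz(n,px,z):  # px=[row,col]
    K,r,t=cam(n); Rm=R.from_rotvec(r).as_matrix()
    d=Rm.T@np.linalg.inv(K)@np.array([px[1],px[0],1.]); c=-Rm.T@t
    return c+d*(z-c[2])/d[2]
def proj(n,P):
    K,r,t=cam(n); q=cv2.projectPoints(np.atleast_2d(np.array(P,float)),r,t,K,None)[0][:,0]
    return q[:,::-1]
def tri(n1,p1,n2,p2):
    Ms=[]
    for n in(n1,n2):
        K,r,t=cam(n); Ms.append(K@np.c_[R.from_rotvec(r).as_matrix(),t])
    X=cv2.triangulatePoints(Ms[0],Ms[1],np.array([[p1[1]],[p1[0]]],float),np.array([[p2[1]],[p2[0]]],float))
    X=X[:3,0]/X[3,0]; return X
def save(n,f,crop=None,s=1):
    im=ctrl.get_image(n)
    j=im
    if crop: a,b,c,d=crop; j=im[a:b,c:d]
    j=cv2.resize(j,None,fx=s,fy=s,interpolation=cv2.INTER_CUBIC)
    cv2.imwrite('pics/'+f,j[:,:,::-1]); return im
E
python3 - <<'E'
from h import *
for n in('top','side'):
    save(n,n+'0.png')
    K,r,t=cam(n); print(n,K[0,0],(-R.from_rotvec(r).as_matrix().T@t).round(3))
    for th in['gauge_grip','gauge_foot','rest_top','mount_a','spot_left','spot_middle','spot_right','station','can','jar']:
        print(n,th,[(np.round(d['pixel'],1).tolist(),round(d['confidence'],2)) for d in ctrl.place_of(n,th)[:5]])
s=ctrl.read_state();print(s,ctrl.tips_ahead)
E
```

```text
pics
top 540.4919008126803 [0.438 0.015 1.316]
top gauge_grip [([219.2, 181.3], 0.81), ([287.5, 167.7], 0.66), ([260.2, 408.8], 0.19)]
top gauge_foot [([287.3, 173.9], 0.84), ([190.9, 202.2], 0.82)]
top rest_top [([287.9, 178.7], 0.95)]
top mount_a [([258.7, 412.1], 0.81), ([259.5, 369.0], 0.76), ([257.2, 320.9], 0.58)]
top spot_left [([256.9, 319.7], 0.67)]
top spot_middle [([259.4, 365.4], 0.84)]
top spot_right [([255.8, 410.5], 0.63)]
top station [([256.4, 366.8], 0.78), ([256.9, 321.8], 0.71)]
top can [([269.9, 496.5], 0.65)]
top jar [([221.4, 129.1], 0.58), ([269.7, 126.1], 0.57), ([270.3, 495.8], 0.3)]
side 518.6356058867945 [ 0.214 -0.902  0.774]
side gauge_grip [([173.8, 221.4], 0.9), ([273.1, 291.6], 0.71), ([202.6, 226.6], 0.16)]
side gauge_foot [([199.4, 310.4], 0.85), ([205.1, 224.8], 0.62)]
side rest_top [([204.3, 225.2], 0.88)]
side mount_a [([339.8, 326.6], 0.97), ([306.0, 306.9], 0.83), ([203.6, 225.9], 0.75), ([276.3, 295.2], 0.63), ([340.8, 325.5], 0.38)]
side spot_left []
side spot_middle [([307.0, 304.6], 0.61)]
side spot_right [([340.4, 325.2], 0.6), ([436.1, 363.8], 0.32)]
side station [([312.1, 312.9], 0.75)]
side can [([439.8, 362.2], 0.64), ([205.7, 224.4], 0.19)]
side jar [([182.4, 268.3], 0.93), ([186.4, 228.9], 0.79)]
{'clock': 1.1, 'joint_positions': array([ 8.98688505e-01,  1.80809164e-01,  1.60699590e+00,  3.58732284e-05,
        1.35378200e+00, -2.06317977e-01]), 'joint_vel': array([-0.00152839, -0.00079162, -0.00070762,  0.00155844,  0.00181924,
        0.00042496]), 'tau': array([-2.10816172e-03, -4.44870293e+01, -3.51680017e+01, -5.70584907e-04,
        1.13118127e-03,  1.64282420e-05]), 'tcp_pos': array([0.25824768, 0.51376994, 0.25328528]), 'tcp_rot': array([-0.8596028 ,  1.39426736,  0.85965988]), 'ft_force': array([-0.09608475, -0.42315002,  0.52247054]), 'wrist_torque': array([ 0.00701891,  0.00214125, -0.00213204]), 'width': 0.08540729542216635} 0.022
```

View pics/top0.png

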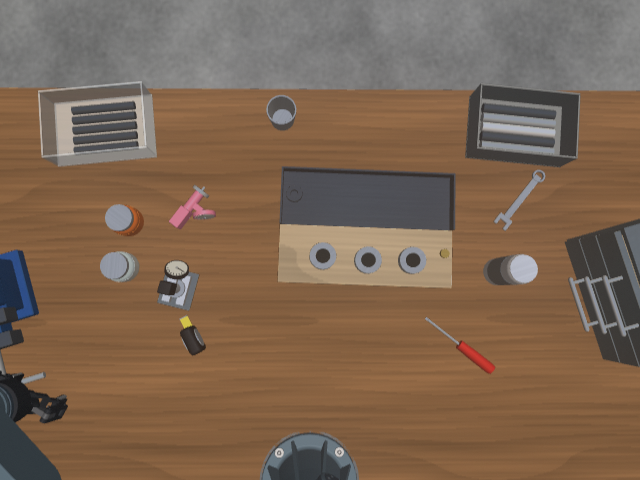

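View pics/side0.png

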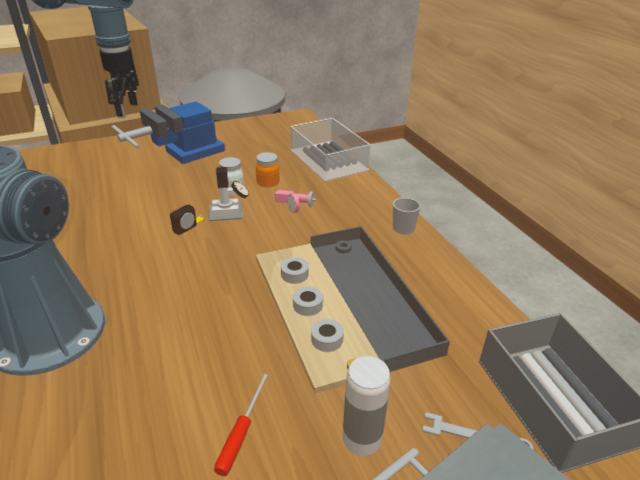

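Top view: the black gauge stands upright on the aluminium rest, grip at (287,168). The pink look-alike at (207,190) lies on the table and is not meant. Mounts are at about (257,322), (260,368) and (260,413). The clear jar is at (266,118), the orange look-alike jar at (219,124) and the can at (270,520). I'll confirm the gauge in an enlarged crop and measure.

```bash
python3 - <<'E'
from h import *
a=ctrl.get_image('top'); b=ctrl.get_image('side')
A=cv2.resize(a[235:335,130:230],(500,500),interpolation=cv2.INTER_CUBIC); B=cv2.resize(b[150:250,180:280],(300,300),interpolation=cv2.INTER_CUBIC)
C=np.zeros((500,800,3),np.uint8);C[:,:500]=A;C[:300,500:]=B
cv2.imwrite('pics/crop1.png',C[:,:,::-1])
print('grip tri',tri('top',[287.5,167.7],'side',[173.8,221.4]))
print('grip top z=.136',onz('top',[287.5,167.7],.111),'rest',onz('top',[287.9,178.7],.026),onz('side',[204.3,225.2],.026))
for n in('top','side'):
  for d in ctrl.silhouettes(n,'mount_a')[:5]:
    m=d['pixels'].astype(np.uint8); ys,xs=np.nonzero(m)
    print(n,d['confidence'],d['pixel'],len(ys),ys.min(),ys.max(),xs.min(),xs.max())
for p in ([257.2,320.9],[259.5,369],[258.7,412.1]): print('place top',onz('top',p,.018))
for p in ([276.3,295.2],[306,306.9],[339.8,326.6]): print('place side',onz('side',p,.018))
for d in ctrl.silhouettes('top','gauge_grip')[:3]: 
    ys,xs=np.nonzero(d['pixels']); print('g',d['confidence'],d['pixel'],ys.min(),ys.max(),xs.min(),xs.max())
# dark core centers in top image
g=a.astype(int).sum(2)
for (r,c) in((257,322),(260,368),(260,413)):
    w=g[r-12:r+13,c-12:c+13]; 
    m=(w<230).astype(np.uint8); n,l,st,ce=cv2.connectedComponentsWithStats(m)
    k=1+np.argmax(st[1:,4]); q=[ce[k][1]+r-12,ce[k][0]+c-12]; print('core',st[k,4],np.round(q,2),onz('top',q,.046).round(4))
gs=b.astype(int).sum(2)
for (r,c) in((266,294),(296,308),(328,327)):
    w=gs[r-10:r+11,c-12:c+13]; 
    m=(w<200).astype(np.uint8); n,l,st,ce=cv2.connectedComponentsWithStats(m)
    k=1+np.argmax(st[1:,4]); q=[ce[k][1]+r-10,ce[k][0]+c-12]; print('coreS',st[k,4],np.round(q,2),onz('side',q,.046).round(4))
E
```

```text
grip tri [0.44935448 0.3071643  0.12175663]
grip top z=.136 [0.45078532 0.30954912 0.111     ] rest [0.45063775 0.30456093 0.026     ] [0.44992002 0.31044245 0.026     ]
top 0.76 [258.3, 323.2] 549 243 268 309 335
top 0.74 [258.8, 410.7] 625 246 273 397 425
top 0.62 [260.5, 410.6] 159 253 266 406 419
side 0.94 [337.9, 328.0] 930 319 351 310 344
side 0.84 [302.1, 309.9] 727 288 315 293 322
side 0.82 [272.6, 292.9] 649 257 283 281 308
place top [ 0.52293538 -0.03188535  0.018     ]
place top [ 0.51711484 -0.14788314  0.018     ]
place top [ 0.51879586 -0.25237384  0.018     ]
place side [ 0.5238332  -0.03977193  0.018     ]
place side [ 0.5125248  -0.14180416  0.018     ]
place side [ 0.51311496 -0.24703405  0.018     ]
g 0.96 [278.6, 173.4] 260 296 158 188
g 0.62 [212.6, 191.1] 185 228 170 216
g 0.62 [270.6, 120.5] 251 280 100 138
core 147 [255.46 322.49] [ 0.5252 -0.0347  0.046 ]
core 145 [259.43 367.92] [ 0.5156 -0.1418  0.046 ]
core 147 [259.77 412.6 ] [ 0.5145 -0.2477  0.046 ]
coreS 24 [264.12 295.21] [ 0.5274 -0.0312  0.046 ]
coreS 1 [293. 308.] [ 0.5183 -0.1335  0.046 ]Traceback (most recent call last):
  File "<stdin>", line 26, in <module>
    return _wrapfunc(a, 'argmax', axis=axis, out=out, **kwds)
    return bound(*args, **kwds)
ValueError: attempt to get argmax of an empty sequence
```

View pics/crop1.png

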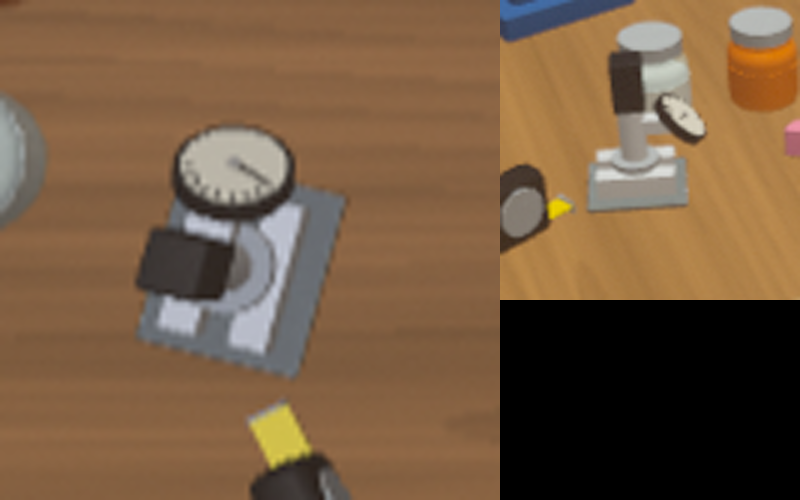

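```bash
cat > ov.py <<'E'
from h import *
import sys
x,y,yaw=map(float,sys.argv[1:4]); f=sys.argv[4]
c,s=np.cos(np.radians(yaw)),np.sin(np.radians(yaw))
W=lambda p:np.array([[x+c*a-s*b,y+s*a+c*b,z] for a,b,z in p])
S=8
out=[]
for n,(r0,c0) in(('top',(250,145)),('side',(155,195))):
    im=ctrl.get_image(n)[r0:r0+60,c0:c0+60]; im=cv2.resize(im,None,fx=S,fy=S,interpolation=cv2.INTER_CUBIC).copy()
    def pl(p,col,closed=True):
        q=(proj(n,W(p))[:,::-1]-[c0,r0]+.5)*S
        cv2.polylines(im,[q.round().astype(np.int32)],closed,col,1)
    for z in(.136,.086): pl([(a,b,z) for a,b in((.014,.014),(-.014,.014),(-.014,-.014),(.014,-.014))],(0,255,0))
    t=np.linspace(0,2*np.pi,40)
    pl([(.022*np.cos(u),.022*np.sin(u),.026) for u in t],(255,0,0))
    for sg in(1,-1): pl([(a,sg*b,.026) for a,b in((.035,.008),(.035,.026),(-.035,.026),(-.035,.008))],(255,0,255))
    out.append(im[:480,:480][:, :390] if 0 else cv2.resize(im,(400,400)))
cv2.imwrite('pics/'+f,np.hstack(out)[:,:,::-1])
E
python3 ov.py .450 .306 -14 ov1.png
```

```text
(no output)
```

View pics/ov1.png

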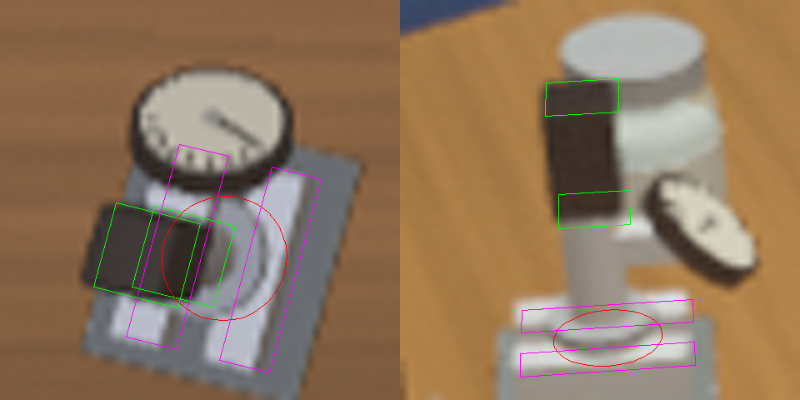

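```bash
python3 ov.py .449 .311 -15 ov2.png
```

```text
(no output)
```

View pics/ov2.png

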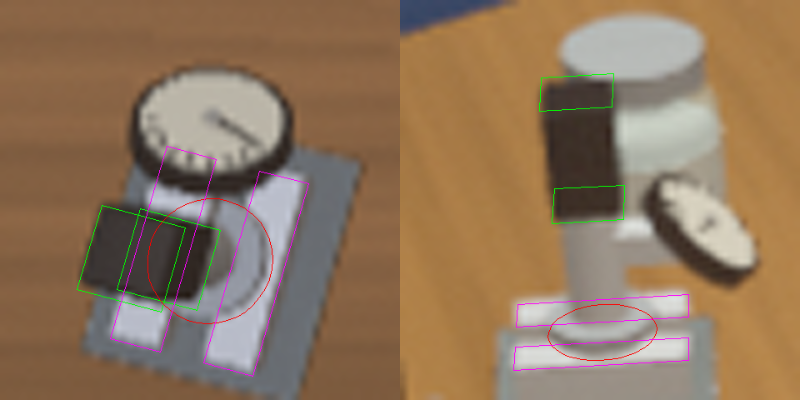

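The overlay fits at about (0.4495, 0.3095), yaw -14°. It is the black upright gauge on its rest, as described. Next: mount check in both views and the approach numbers.

```bash
cat > ovm.py <<'E'
from h import *
import sys
M=[tuple(map(float,a.split(','))) for a in sys.argv[2:]]
S=6;out=[]
for n,(r0,c0) in(('top',(230,303)),('side',(240,260))):
    h,w=(55,125) if n=='top' else (110,110)
    im=ctrl.get_image(n)[r0:r0+h,c0:c0+w]; im=cv2.resize(im,None,fx=S,fy=S,interpolation=cv2.INTER_CUBIC).copy()
    t=np.linspace(0,2*np.pi,60)
    for x,y in M:
        for rr,z,col in((.032,.046,(0,255,0)),(.0165,.046,(255,0,0)),(.032,.018,(0,0,255))):
            q=(proj(n,[[x+rr*np.cos(u),y+rr*np.sin(u),z] for u in t])[:,::-1]-[c0,r0]+.5)*S
            cv2.polylines(im,[q.round().astype(np.int32)],True,col,1)
    out.append(im)
    cv2.imwrite('pics/%s_%s.png'%(sys.argv[1],n),(im if n=='top' else cv2.resize(im,(590,590)))[:,:,::-1])
E
python3 ovm.py m1 .5252,-.0347 .5156,-.1418 .5145,-.2477
python3 - <<'E'
from h import *
s=ctrl.read_state(); T=R.from_rotvec(s['tcp_rot']); print(T.as_matrix().round(3))
for n,th,z in(('top','can',0),('top','jar',0),):
    for d in ctrl.place_of(n,th)[:3]: print(th,d['pixel'],onz(n,d['pixel'],0).round(3))
yaw=np.radians(-14)
for sg in(1,-1):
    z=sg*np.array([-np.sin(yaw),np.cos(yaw),0]); x=np.array([0,0,-1.]); y=np.cross(z,x)
    G=R.from_matrix(np.c_[x,y,z]); print(np.degrees((G*T.inv()).as_rotvec()).round(2))
E
```

```text
[[-0.    -0.893  0.449]
 [-0.     0.449  0.893]
 [-1.     0.    -0.   ]]
can [267.8, 497.3] [ 0.497 -0.466  0.   ]
can [259.3, 322.2] [ 0.519 -0.036  0.   ]
jar [221.4, 129.0] [0.612 0.434 0.   ]
jar [268.7, 123.0] [0.497 0.445 0.   ]
[ 0.   -0.   12.69]
[  -0.     -0.   -167.31]
```

View pics/m1_top.png

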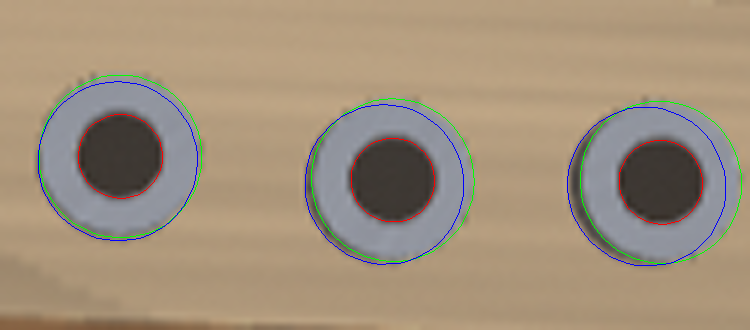

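View pics/m1_side.png

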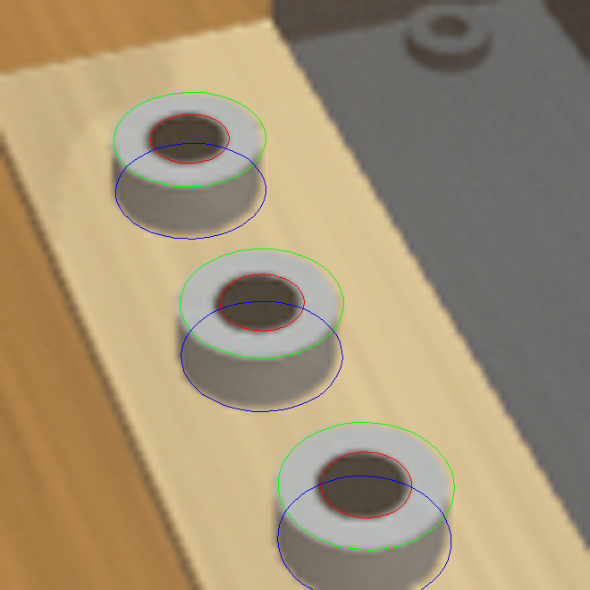

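Overlays of all three mounts match both views within about 2 mm. Moving above the gauge.

Emit:
apply_moves(
  motion=[
    [[0,0.038,-0.041,-0.006,0,0,4],[0,0.065,-0.07,-0.012,0,0,8],[0,0.092,-0.098,-0.02,0,0,12.7],[0,0.119,-0.127,-0.03,0,0,12.7],[0,0.146,-0.156,-0.04,0,0,12.7]],
  ],
  squeeze=50,
)

```text
clock: 2.17
tcp_pos: [0.3992, 0.3631, 0.2157]
tcp_rot: [-1.028, 1.313, 1.028]
ft_force: [0.4, 0.0, -0.3]
width: 0.085
```

Emit:
apply_moves(
  motion=[
    [[0,0.025,-0.0265,-0.013,0,0,0],[0,0.0455,-0.0485,-0.025,0,0,0],[0,0.0455,-0.0485,-0.035,0,0,0],[0,0.0455,-0.0485,-0.035,0,0,0],[0,0.0455,-0.0485,-0.035,0,0,0]],
  ],
)

```text
clock: 2.58
tcp_pos: [0.4429, 0.3159, 0.1801]
tcp_rot: [-1.026, 1.317, 1.028]
ft_force: [0.1, 0.6, 0.0]
width: 0.0852
```

```bash
python3 - <<'E'
from h import *
s=ctrl.read_state(); print(s['tcp_pos'],R.from_rotvec(s['tcp_rot']).as_matrix().round(3).tolist())
save('side','s1.png',(80,240,140,300),4)
E
```

```text
[0.44294393 0.31592104 0.18008063] [[-0.002, -0.97, 0.242], [-0.0, 0.242, 0.97], [-1.0, 0.002, -0.001]]
```

View pics/s1.png

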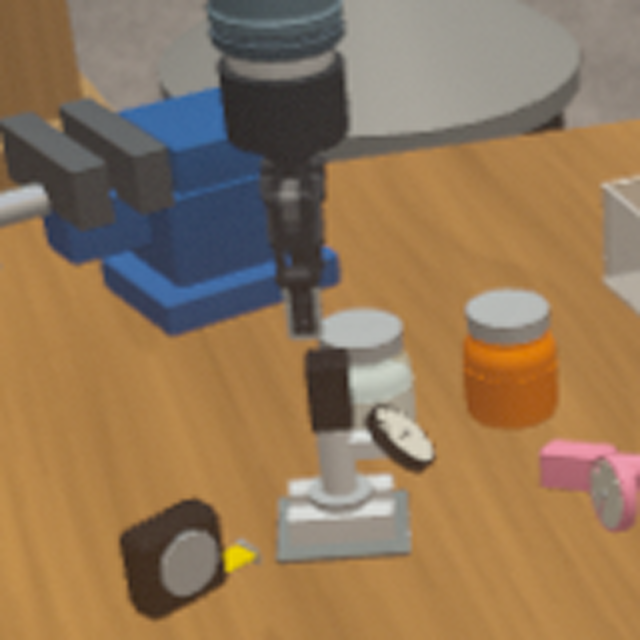

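Emit:
apply_moves(
  motion=[
    [[0,0.0065,-0.0065,0,0,0,0],[0,0.0065,-0.0065,-0.02,0,0,0],[0,0.0065,-0.0065,-0.045,0,0,0],[0,0.0065,-0.0065,-0.066,0,0,0],[0,0.0065,-0.0065,-0.066,0,0,0]],
  ],
)

```text
clock: 3.05
tcp_pos: [0.4474, 0.309, 0.1113]
tcp_rot: [-1.028, 1.32, 1.031]
ft_force: [-1.5, -0.7, 0.3]
width: 0.0855
```

```bash
python3 - <<'E'
from h import *
s=ctrl.read_state(); print(s['clock'],s['tcp_pos'],s['ft_force'])
save('side','s2.png',(120,240,170,290),5)
E
```

```text
3.05 [0.44736932 0.30897682 0.11127919] [-1.45264969 -0.71867972  0.32747642]
```

View pics/s2.png

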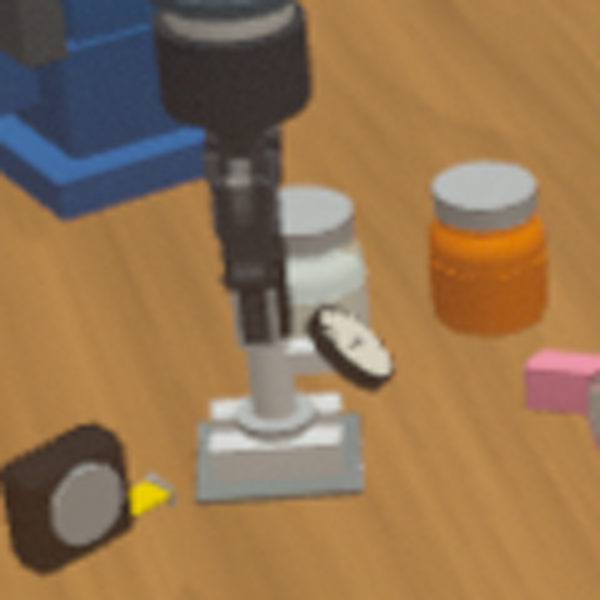

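Emit:
apply_moves(
  motion=[
    [[1,0,0,0.002,0,0,0],[1,0,0,0.002,0,0,0],[1,0,0,0.002,0,0,0],[1,0,0,0.002,0,0,0],[1,0,0,0.002,0,0,0]],
  ],
  squeeze=50,
)

```text
clock: 3.52
tcp_pos: [0.4508, 0.3099, 0.1177]
tcp_rot: [-1.027, 1.312, 1.027]
ft_force: [-0.2, 0.2, 6.1]
width: 0.0273
```

Emit:
apply_moves(
  motion=[
    [[1,0,0,0,0,0,0],[1,0,0,0,0,0,0],[1,0,0,0,0,0,0],[1,0,0,0,0,0,0],[1,0,0,0,0,0,0]],
  ],
)

```text
clock: 3.93
tcp_pos: [0.4509, 0.3099, 0.1178]
tcp_rot: [-1.027, 1.313, 1.027]
ft_force: [0.0, 1.1, 5.5]
width: 0.0275
```

```bash
python3 - <<'E'
from h import *
s=ctrl.read_state(); print(s['clock'],s['tcp_pos'],s['ft_force'],s['width'],R.from_rotvec(s['tcp_rot']).as_matrix().round(3).tolist())
save('side','s3.png',(120,240,170,290),5)
E
```

```text
3.9333 [0.45089056 0.309872   0.11775302] [0.01211923 1.05758882 5.51982326] 0.02748739115976126 [[0.002, -0.97, 0.242], [0.001, 0.242, 0.97], [-1.0, -0.002, 0.002]]
```

View pics/s3.png

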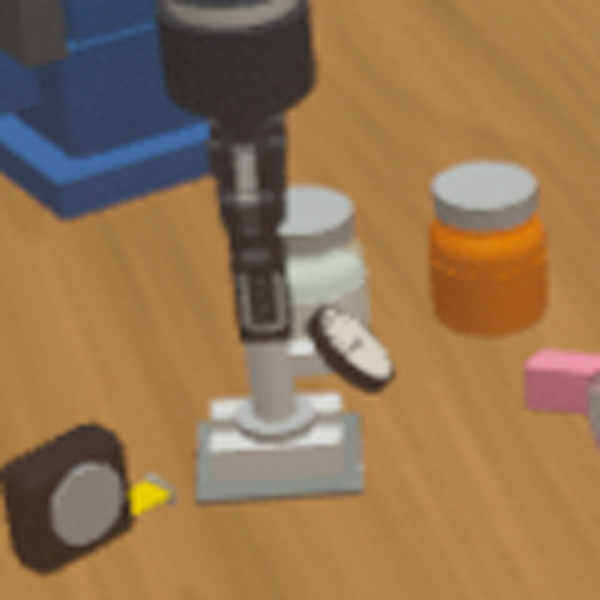

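Emit:
apply_moves(
  motion=[
    [[1,0,0,0.01,0,0,0],[1,0,0,0.03,0,0,0],[1,0,0,0.055,0,0,0],[1,0,0,0.07,0,0,0],[1,0,0,0.07,0,0,0]],
  ],
)

```text
clock: 4.4
tcp_pos: [0.4517, 0.31, 0.1902]
tcp_rot: [-1.028, 1.309, 1.025]
ft_force: [0.2, 0.6, -2.5]
width: 0.0273
```

```bash
python3 - <<'E'
from h import *
s=ctrl.read_state(); print(s['clock'],s['tcp_pos'],s['ft_force'],s['wrist_torque'],s['width'],R.from_rotvec(s['tcp_rot']).as_matrix().round(3).tolist())
save('side','s4.png',(100,220,170,290),5)
E
```

```text
4.4 [0.45173542 0.31004286 0.19018489] [ 0.23055918  0.63283274 -2.51308557] [ 0.0429539  -0.02020638 -0.04623071] 0.02734468158537475 [[0.005, -0.97, 0.242], [0.002, 0.242, 0.97], [-1.0, -0.005, 0.003]]
```

View pics/s4.png

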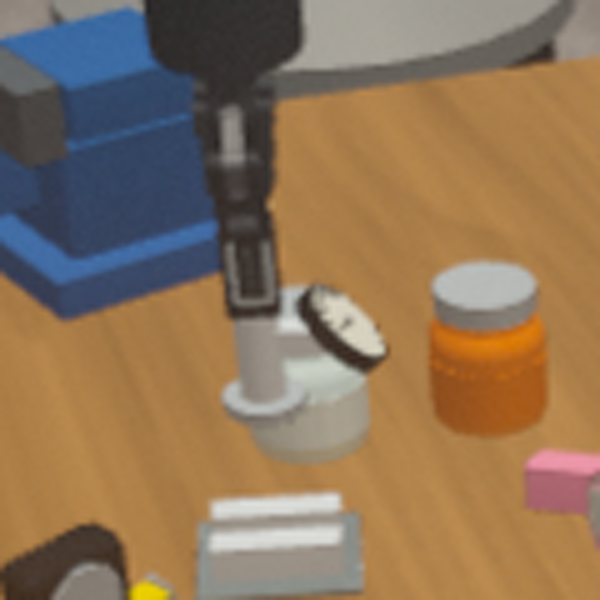

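Emit:
apply_moves(
  motion=[
    [[1,0.004,-0.018,0,0,0,0],[1,0.012,-0.053,0,0,0,0],[1,0.02,-0.09,0,0,0,0],[1,0.028,-0.127,0,0,0,0],[1,0.036,-0.164,0,0,0,0]],
  ],
)

```text
clock: 4.87
tcp_pos: [0.4846, 0.1439, 0.1846]
tcp_rot: [-1.027, 1.318, 1.03]
ft_force: [0.0, -0.3, -2.2]
width: 0.0275
```

Emit:
apply_moves(
  motion=[
    [[1,0.008,-0.037,0,0,0,0],[1,0.016,-0.074,0,0,0,0],[1,0.024,-0.111,0,0,0,0],[1,0.032,-0.145,0,0,0,0],[1,0.038,-0.17,0,0,0,0]],
  ],
)

```text
clock: 5.28
tcp_pos: [0.5231, -0.0273, 0.1846]
tcp_rot: [-1.025, 1.318, 1.028]
ft_force: [0.2, -0.2, -2.4]
width: 0.0269
```

Emit:
apply_moves(
  motion=[
    [[1,0,-0.01,0,0,0,0],[1,0,-0.01,0,0,0,0],[1,0,-0.01,0,0,0,0],[1,0,-0.01,0,0,0,0],[1,0,-0.01,0,0,0,0]],
  ],
)

```text
clock: 5.7
tcp_pos: [0.5234, -0.0331, 0.1859]
tcp_rot: [-1.028, 1.315, 1.03]
ft_force: [0.3, -0.1, -3.7]
width: 0.0275
```

```bash
python3 - <<'E'
from h import *
s=ctrl.read_state(); print(s['clock'],s['tcp_pos'],s['ft_force'],s['width'],R.from_rotvec(s['tcp_rot']).as_matrix().round(3).tolist())
save('side','s5.png',(190,310,230,350),5)
save('top','t5.png',(200,300,260,400),5)
E
```

```text
5.7 [ 0.52341383 -0.03314834  0.18593648] [ 0.30549521 -0.11338765 -3.71738284] 0.027494349707176225 [[-0.001, -0.971, 0.24], [0.001, 0.24, 0.971], [-1.0, 0.001, 0.0]]
```

View pics/s5.png

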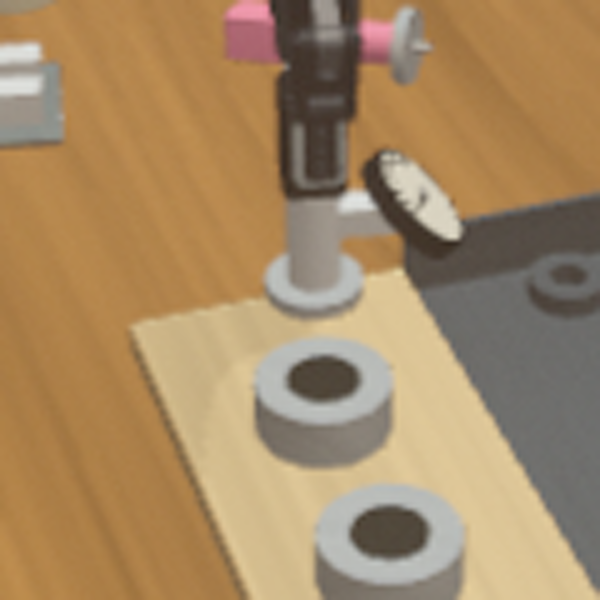

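View pics/t5.png

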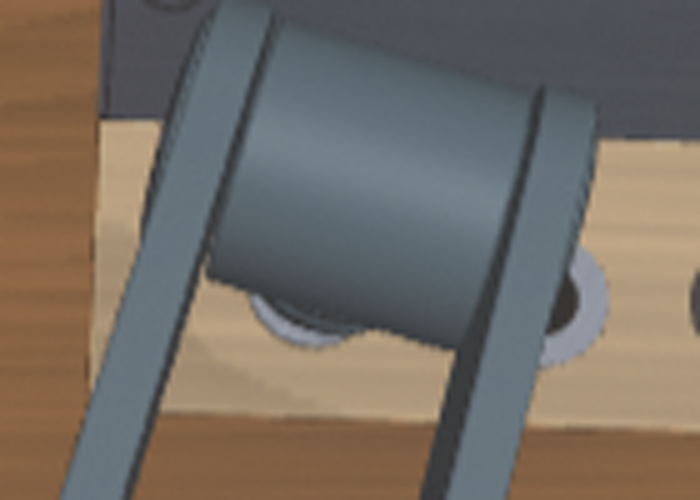

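```bash
cat > ft.py <<'E'
from h import *
import sys
# overlay foot circle at tcp-offset; args: file dx dy off
f=sys.argv[1]; dx,dy,off=map(float,sys.argv[2:5]); r0,c0=int(sys.argv[5]),int(sys.argv[6])
s=ctrl.read_state(); p=s['tcp_pos']; print(s['clock'],p.round(4),s['ft_force'].round(2),R.from_rotvec(s['tcp_rot']).as_matrix()[:,0].round(4))
im=ctrl.get_image('side')[r0:r0+100,c0:c0+100]; S=6; im=cv2.resize(im,None,fx=S,fy=S,interpolation=cv2.INTER_CUBIC).copy()
t=np.linspace(0,2*np.pi,60)
for (x,y,z,rr,col) in [(p[0]+dx,p[1]+dy,p[2]-off,.022,(255,0,0))]+[(a,b,.046,q,(0,255,0)) for a,b in((.5245,-.0345),(.515,-.1415),(.514,-.2475)) for q in(.032,.0165)]:
    q=(proj('side',[[x+rr*np.cos(u),y+rr*np.sin(u),z] for u in t])[:,::-1]-[c0,r0]+.5)*S
    cv2.polylines(im,[q.round().astype(np.int32)],True,col,1)
cv2.imwrite('pics/'+f,im[:,:,::-1])
E
python3 ft.py f1.png -.0015 0 .0918 205 240
```

```text
5.8 [ 0.5238 -0.0333  0.1864] [ 0.22  1.01 -3.56] [-4.e-04  3.e-04 -1.e+00]
```

View pics/f1.png

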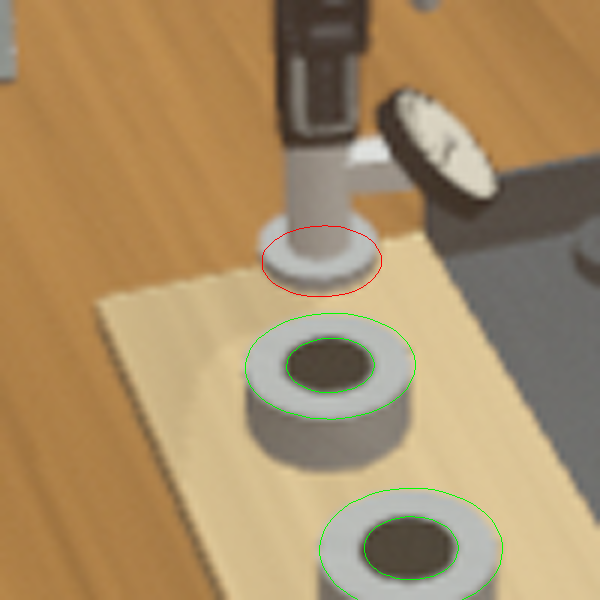

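Emit:
apply_moves(
  motion=[
    [[1,0.0025,-0.001,-0.012,0,0,0],[1,0.0025,-0.001,-0.026,0,0,0],[1,0.0025,-0.001,-0.034,0,0,0],[1,0.0025,-0.001,-0.034,0,0,0],[1,0.0025,-0.001,-0.034,0,0,0]],
  ],
)

```text
clock: 6.27
tcp_pos: [0.526, -0.0353, 0.1516]
tcp_rot: [-1.026, 1.316, 1.029]
ft_force: [-0.1, 0.1, -2.4]
width: 0.0276
```

Emit:
apply_moves(
  motion=[
    [[1,0,0,0,0,0,0],[1,0,0,-0.002,0,0,0],[1,0,0,-0.004,0,0,0],[1,0,0,-0.006,0,0,0],[1,0,0,-0.006,0,0,0]],
  ],
)

```text
clock: 6.68
tcp_pos: [0.5267, -0.0357, 0.1465]
tcp_rot: [-1.028, 1.315, 1.027]
ft_force: [0.6, -0.3, -2.0]
width: 0.0272
```

```bash
python3 ft.py f2.png -.0025 0 .0918 205 240
```

```text
6.6833 [ 0.5267 -0.0357  0.1465] [ 0.59 -0.25 -2.01] [ 4.e-04 -1.e-04 -1.e+00]
```

View pics/f2.png

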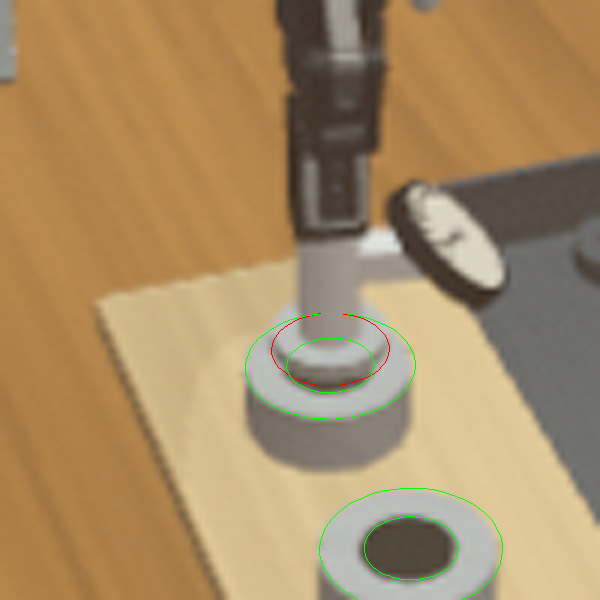

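Emit:
apply_moves(
  motion=[
    [[1,0,0,-0.002,0,0,0],[1,0,0,-0.003,0,0,0],[1,0,0,-0.004,0,0,0],[1,0,0,-0.004,0,0,0],[1,0,0,-0.004,0,0,0]],
  ],
)

```text
clock: 7.15
tcp_pos: [0.5268, -0.0357, 0.1428]
tcp_rot: [-1.028, 1.314, 1.027]
ft_force: [0.3, 0.1, 1.2]
width: 0.0272
```

Emit:
apply_moves(
  motion=[
    [[1,0,0,-0.001,0,0,0],[1,0,0,-0.002,0,0,0],[1,0,0,-0.003,0,0,0],[1,0,0,-0.003,0,0,0],[1,0,0,-0.003,0,0,0]],
  ],
)

```text
clock: 7.57
tcp_pos: [0.5268, -0.0356, 0.1398]
tcp_rot: [-1.028, 1.315, 1.027]
ft_force: [0.3, 1.0, 3.3]
width: 0.0277
```

Emit:
apply_moves(
  motion=[
    [[1,0,0,-0.001,0,0,0],[1,0,0,-0.002,0,0,0],[1,0,0,-0.002,0,0,0],[1,0,0,-0.002,0,0,0],[1,0,0,-0.002,0,0,0]],
  ],
)

```text
clock: 7.98
tcp_pos: [0.5268, -0.0357, 0.1378]
tcp_rot: [-1.028, 1.314, 1.027]
ft_force: [-0.3, 0.9, 5.0]
width: 0.0273
```

```bash
python3 ft.py f3.png -.0025 0 .0918 205 240
```

```text
7.9833 [ 0.5268 -0.0357  0.1378] [-0.27  0.91  4.96] [ 7.e-04 -1.e-04 -1.e+00]
```

View pics/f3.png

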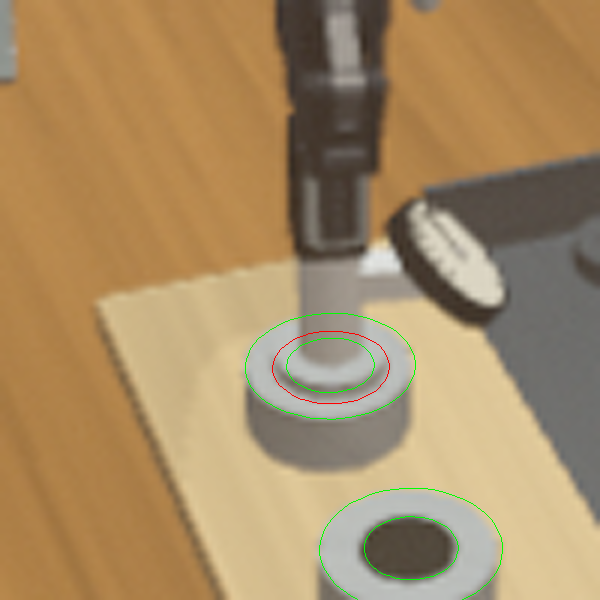

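Force rises about 0.85 N/mm, so this core is firm. Pressing on until the foot bottoms out.

Emit:
apply_moves(
  motion=[
    [[1,0,0,-0.001,0,0,0],[1,0,0,-0.002,0,0,0],[1,0,0,-0.002,0,0,0],[1,0,0,-0.002,0,0,0],[1,0,0,-0.002,0,0,0]],
  ],
)

```text
clock: 8.45
tcp_pos: [0.5272, -0.0356, 0.1377]
tcp_rot: [-1.028, 1.314, 1.027]
ft_force: [-4.1, 1.9, 19.1]
width: 0.0277
```

```bash
python3 ft.py f4.png -.0025 0 .0918 205 240
```

```text
8.45 [ 0.5272 -0.0356  0.1377] [-4.14  1.95 19.1 ] [ 1.3e-03 -4.0e-04 -1.0e+00]
```

View pics/f4.png

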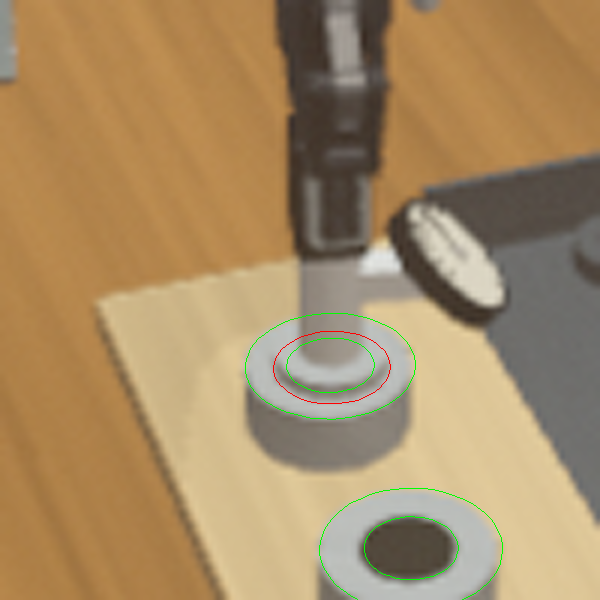

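Foot flat: force jumps to 19 N, motion stops at z 0.1377, and the needle is far round. The left mount is firm. Next the middle mount.

Emit:
apply_moves(
  motion=[
    [[1,0,0,0.008,0,0,0],[1,0,0,0.023,0,0,0],[1,-0.003,-0.033,0.024,0,0,0],[1,-0.0065,-0.07,0.024,0,0,0],[1,-0.0095,-0.107,0.024,0,0,0]],
  ],
)

```text
clock: 8.92
tcp_pos: [0.516, -0.1427, 0.1587]
tcp_rot: [-1.028, 1.315, 1.031]
ft_force: [0.8, -0.2, -2.6]
width: 0.0274
```

Emit:
apply_moves(
  motion=[
    [[1,0,0,0,0,0,0],[1,0,0,-0.005,0,0,0],[1,0,0,-0.01,0,0,0],[1,0,0,-0.012,0,0,0],[1,0,0,-0.012,0,0,0]],
  ],
)

```text
clock: 9.33
tcp_pos: [0.5162, -0.1411, 0.1461]
tcp_rot: [-1.027, 1.316, 1.031]
ft_force: [-0.2, -0.1, -2.9]
width: 0.0278
```

```bash
python3 ft.py f5.png -.0025 0 .0918 220 250
```

```text
9.3333 [ 0.5162 -0.1411  0.1461] [-0.16 -0.11 -2.9 ] [-0.0026  0.0013 -1.    ]
```

View pics/f5.png

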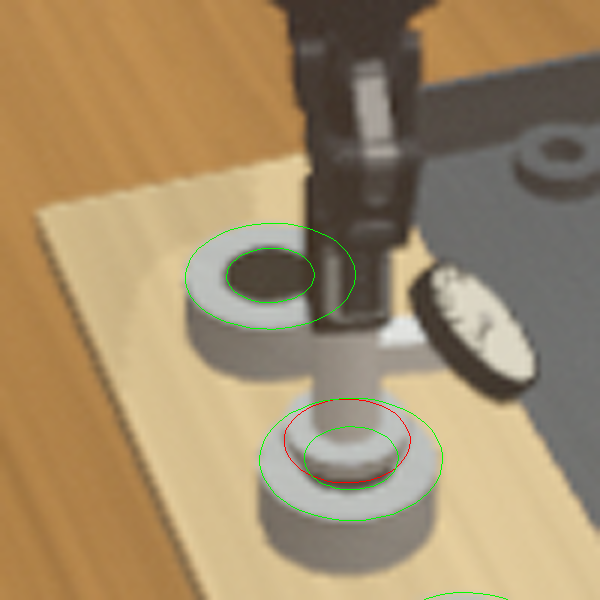

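Emit:
apply_moves(
  motion=[
    [[1,0.001,-0.001,-0.001,0,0,0],[1,0.001,-0.001,-0.002,0,0,0],[1,0.001,-0.001,-0.004,0,0,0],[1,0.001,-0.001,-0.005,0,0,0],[1,0.001,-0.001,-0.005,0,0,0]],
  ],
)

```text
clock: 9.8
tcp_pos: [0.5183, -0.1433, 0.1425]
tcp_rot: [-1.028, 1.314, 1.027]
ft_force: [0.8, 0.8, -1.0]
width: 0.0275
```

Emit:
apply_moves(
  motion=[
    [[1,0,0,-0.001,0,0,0],[1,0,0,-0.002,0,0,0],[1,0,0,-0.003,0,0,0],[1,0,0,-0.003,0,0,0],[1,0,0,-0.003,0,0,0]],
  ],
)

```text
clock: 10.22
tcp_pos: [0.5182, -0.1436, 0.1396]
tcp_rot: [-1.028, 1.315, 1.027]
ft_force: [1.1, 1.2, -1.7]
width: 0.0274
```

Emit:
apply_moves(
  motion=[
    [[1,0,0,-0.001,0,0,0],[1,0,0,-0.002,0,0,0],[1,0,0,-0.002,0,0,0],[1,0,0,-0.002,0,0,0],[1,0,0,-0.002,0,0,0]],
  ],
)

```text
clock: 10.63
tcp_pos: [0.5182, -0.1437, 0.1378]
tcp_rot: [-1.028, 1.315, 1.027]
ft_force: [-0.2, 1.6, 3.1]
width: 0.0272
```

```bash
python3 ft.py f6.png -.0025 0 .0918 220 250
```

```text
10.6333 [ 0.5182 -0.1437  0.1378] [-0.16  1.65  3.06] [ 4.e-04 -2.e-04 -1.e+00]
```

View pics/f6.png

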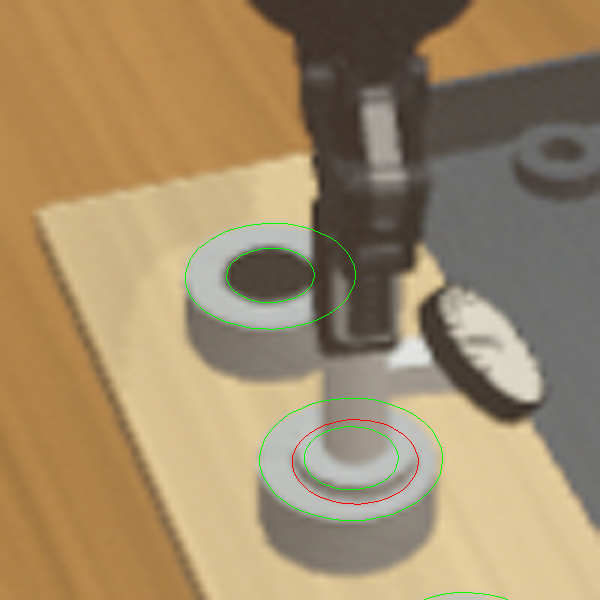

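Emit:
apply_moves(
  motion=[
    [[1,0,0,-0.001,0,0,0],[1,0,0,-0.0015,0,0,0],[1,0,0,-0.0015,0,0,0],[1,0,0,-0.0015,0,0,0],[1,0,0,-0.0015,0,0,0]],
  ],
)

```text
clock: 11.1
tcp_pos: [0.5185, -0.1437, 0.1378]
tcp_rot: [-1.028, 1.314, 1.027]
ft_force: [-3.6, 4.0, 13.8]
width: 0.0276
```

```bash
python3 - <<'E'
from h import *
a=cv2.imread('pics/f4.png')[180:340,370:530]
save('side','s7.png',(250,310,310,370),5); b=cv2.imread('pics/s7.png')
print(ctrl.read_state()['tcp_pos'],ctrl.read_state()['ft_force'])
cv2.imwrite('pics/dials.png',np.hstack([cv2.resize(a,(400,400)),cv2.resize(b,(400,400))]))
E
```

```text
[ 0.51849288 -0.1436911   0.13779055] [-3.43852331  4.07304286 13.71898621]
```

View pics/dials.png

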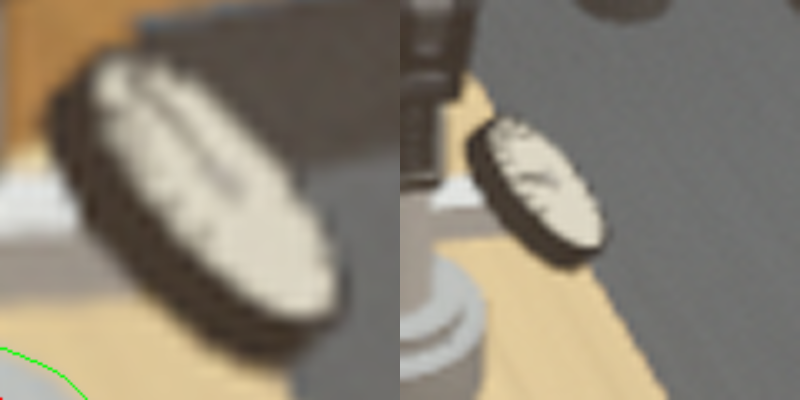

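The dial reads far round for the left mount, clearly less for the middle. With the low force (about 0.4 N/mm early on), the middle mount is soft. Testing the right one.

Emit:
apply_moves(
  motion=[
    [[1,0,0,0.008,0,0,0],[1,0,0,0.022,0,0,0],[1,0,-0.033,0.023,0,0,0],[1,-0.001,-0.07,0.023,0,0,0],[1,-0.001,-0.106,0.023,0,0,0]],
  ],
)

```text
clock: 11.57
tcp_pos: [0.5167, -0.2505, 0.159]
tcp_rot: [-1.029, 1.315, 1.029]
ft_force: [2.0, 0.1, -3.5]
width: 0.0276
```

Emit:
apply_moves(
  motion=[
    [[1,0,0,0,0,0,0],[1,0,0,-0.005,0,0,0],[1,0,0,-0.01,0,0,0],[1,0,0,-0.012,0,0,0],[1,0,0,-0.012,0,0,0]],
  ],
)

```text
clock: 11.98
tcp_pos: [0.5163, -0.2482, 0.1458]
tcp_rot: [-1.027, 1.315, 1.031]
ft_force: [-0.8, -0.8, -1.7]
width: 0.0272
```

```bash
python3 ft.py f8.png -.0025 0 .0918 250 265
```

```text
11.9833 [ 0.5163 -0.2482  0.1458] [-0.8  -0.75 -1.68] [-0.0022  0.0012 -1.    ]
```

View pics/f8.png

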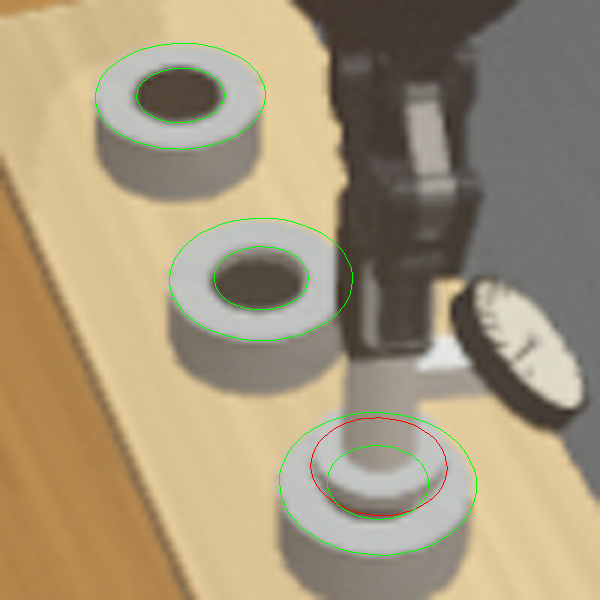

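The middle core now shows a visible dent. Pressing on the right mount.

Emit:
apply_moves(
  motion=[
    [[1,0,0,-0.001,0,0,0],[1,0,0,-0.002,0,0,0],[1,0,0,-0.004,0,0,0],[1,0,0,-0.005,0,0,0],[1,0,0,-0.005,0,0,0]],
  ],
)

```text
clock: 12.45
tcp_pos: [0.5173, -0.2491, 0.1421]
tcp_rot: [-1.027, 1.314, 1.028]
ft_force: [0.4, 3.1, 0.7]
width: 0.0274
```

Emit:
apply_moves(
  motion=[
    [[1,0,0,-0.002,0,0,0],[1,0,0,-0.003,0,0,0],[1,0,0,-0.005,0,0,0],[1,0,0,-0.006,0,0,0],[1,0,0,-0.006,0,0,0]],
  ],
)

```text
clock: 12.87
tcp_pos: [0.5176, -0.2495, 0.1378]
tcp_rot: [-1.028, 1.314, 1.027]
ft_force: [-3.1, 6.0, 13.4]
width: 0.0274
```

Emit:
apply_moves(
  motion=[
    [[1,0,0,0,0,0,0],[1,0,0,0,0,0,0],[1,0,0,-0.0005,0,0,0],[1,0,0,-0.0005,0,0,0],[1,0,0,-0.0005,0,0,0]],
  ],
)

```text
clock: 13.28
tcp_pos: [0.5176, -0.2495, 0.1378]
tcp_rot: [-1.028, 1.314, 1.027]
ft_force: [-4.5, 7.0, 16.5]
width: 0.0275
```

```bash
python3 ft.py f9.png -.0025 0 .0918 250 265
```

```text
13.2833 [ 0.5176 -0.2495  0.1378] [-4.5   7.   16.53] [ 1.1e-03 -2.0e-04 -1.0e+00]
```

View pics/f9.png

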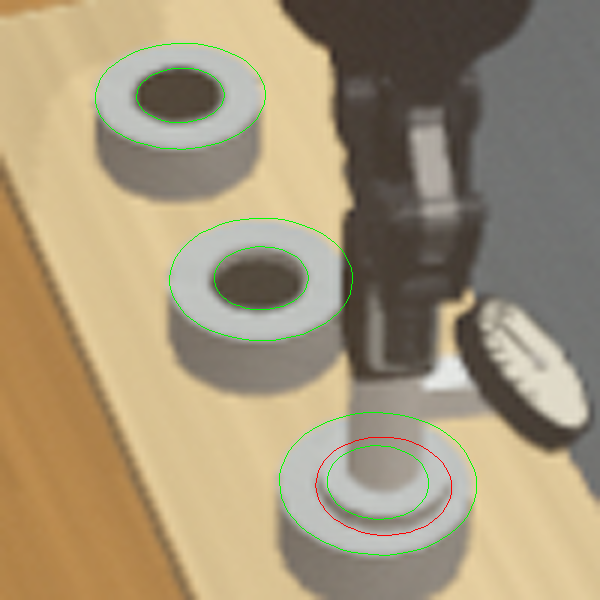

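Right mount is firm: steep force rise and the needle far round. Soft is the middle. Returning the gauge to its rest.

Emit:
apply_moves(
  motion=[
    [[1,0,0,0.01,0,0,0],[1,0,0,0.035,0,0,0],[1,-0.002,0.02,0.055,0,0,0],[1,-0.006,0.055,0.055,0,0,0],[1,-0.011,0.092,0.055,0,0,0]],
  ],
)

```text
clock: 13.75
tcp_pos: [0.5069, -0.1589, 0.1921]
tcp_rot: [-1.029, 1.315, 1.021]
ft_force: [0.4, 1.1, -3.5]
width: 0.0273
```

Emit:
apply_moves(
  motion=[
    [[1,-0.005,0.04,0,0,0,0],[1,-0.01,0.08,0,0,0,0],[1,-0.014,0.12,0,0,0,0],[1,-0.019,0.16,0,0,0,0],[1,-0.024,0.2,0,0,0,0]],
  ],
)

```text
clock: 14.17
tcp_pos: [0.4816, 0.0436, 0.1904]
tcp_rot: [-1.028, 1.315, 1.026]
ft_force: [0.5, -0.2, -2.4]
width: 0.0273
```

Emit:
apply_moves(
  motion=[
    [[1,-0.005,0.04,0,0,0,0],[1,-0.01,0.08,0,0,0,0],[1,-0.014,0.12,0,0,0,0],[1,-0.019,0.16,0,0,0,0],[1,-0.024,0.2,0,0,0,0]],
  ],
)

```text
clock: 14.58
tcp_pos: [0.4578, 0.2438, 0.1904]
tcp_rot: [-1.028, 1.315, 1.026]
ft_force: [0.8, -0.1, -3.0]
width: 0.0273
```

Emit:
apply_moves(
  motion=[
    [[1,-0.004,0.03,0,0,0,0],[1,-0.007,0.055,0,0,0,0],[1,-0.008,0.066,0,0,0,0],[1,-0.008,0.066,0,0,0,0],[1,-0.008,0.066,0,0,0,0]],
  ],
)

```text
clock: 15.0
tcp_pos: [0.45, 0.308, 0.1901]
tcp_rot: [-1.029, 1.315, 1.028]
ft_force: [-0.6, 0.7, -4.1]
width: 0.027
```

```bash
python3 - <<'E'
from h import *
s=ctrl.read_state(); print(s['clock'],s['tcp_pos'],s['ft_force'],s['width'],R.from_rotvec(s['tcp_rot']).as_matrix().round(3).tolist())
save('side','s10.png',(130,250,160,280),5)
E
```

```text
15.0 [0.45004335 0.30801541 0.19005295] [-0.55657037  0.69335039 -4.14649985] 0.027038213812737133 [[-0.0, -0.971, 0.241], [-0.001, 0.241, 0.971], [-1.0, -0.0, -0.001]]
```

View pics/s10.png

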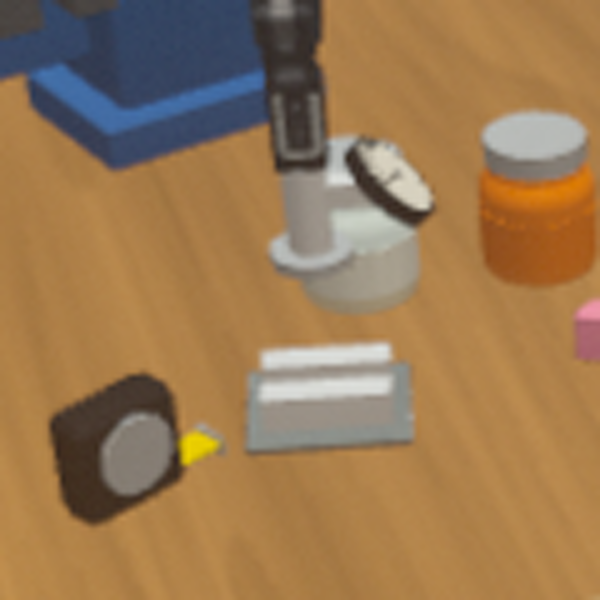

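Emit:
apply_moves(
  motion=[
    [[1,0.001,0.0015,-0.01,0,0,0],[1,0.001,0.0015,-0.03,0,0,0],[1,0.001,0.0015,-0.05,0,0,0],[1,0.001,0.0015,-0.062,0,0,0],[1,0.001,0.0015,-0.065,0,0,0]],
  ],
)

```text
clock: 15.47
tcp_pos: [0.4496, 0.3081, 0.1224]
tcp_rot: [-1.026, 1.321, 1.028]
ft_force: [0.0, -0.5, -3.7]
width: 0.0276
```

Emit:
apply_moves(
  motion=[
    [[1,0,0,0,0,0,0],[1,0,0,0,0,0,0],[1,0,0,-0.002,0,0,0],[1,0,0,-0.004,0,0,0],[1,0,0,-0.004,0,0,0]],
  ],
)

```text
clock: 15.88
tcp_pos: [0.4513, 0.31, 0.122]
tcp_rot: [-1.028, 1.314, 1.027]
ft_force: [-0.9, 0.3, -3.3]
width: 0.0274
```

Emit:
apply_moves(
  motion=[
    [[1,0,0,-0.001,0,0,0],[1,0,0,-0.002,0,0,0],[1,0,0,-0.003,0,0,0],[1,0,0,-0.003,0,0,0],[1,0,0,-0.003,0,0,0]],
  ],
)

```text
clock: 16.3
tcp_pos: [0.451, 0.3099, 0.1185]
tcp_rot: [-1.028, 1.315, 1.028]
ft_force: [0.5, -1.1, -3.2]
width: 0.0277
```

```bash
python3 - <<'E'
from h import *
s=ctrl.read_state(); print(s['clock'],s['tcp_pos'],s['ft_force'],s['width'],R.from_rotvec(s['tcp_rot']).as_matrix().round(3).tolist())
save('side','s11.png',(130,250,160,280),5)
E
```

```text
16.3 [0.45097509 0.30991173 0.11849057] [ 0.49057452 -1.07499519 -3.19104074] 0.027663716078622076 [[-0.0, -0.97, 0.242], [-0.0, 0.242, 0.97], [-1.0, 0.0, -0.0]]
```

View pics/s11.png

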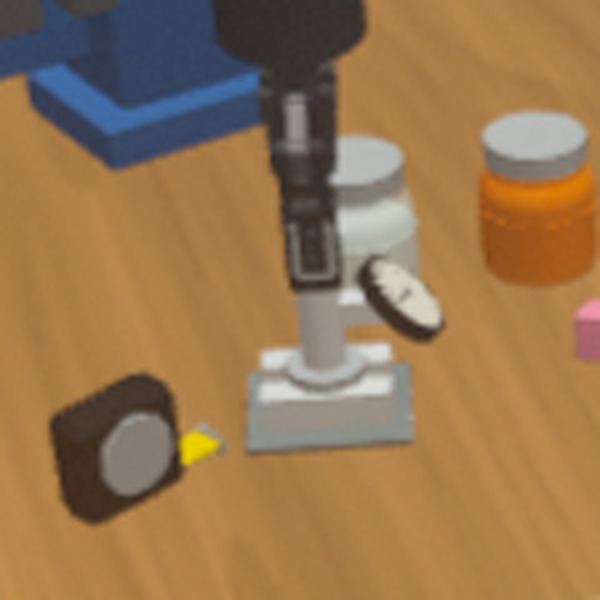

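Nearly seated; go down 1 mm more, then open.

Emit:
apply_moves(
  motion=[
    [[1,0,0,-0.001,0,0,0],[1,0,0,-0.0015,0,0,0],[1,0,0,-0.0015,0,0,0],[1,0,0,-0.0015,0,0,0],[1,0,0,-0.0015,0,0,0]],
  ],
)

```text
clock: 16.77
tcp_pos: [0.4513, 0.3101, 0.1178]
tcp_rot: [-1.028, 1.314, 1.027]
ft_force: [-2.6, -0.5, 5.8]
width: 0.0276
```

Emit:
apply_moves(
  motion=[
    [[0.4,0,0,0,0,0,0],[0.3,0,0,0,0,0,0],[0.2,0,0,0,0,0,0],[0.1,0,0,0,0,0,0],[0,0,0,0,0,0,0]],
  ],
)

```text
clock: 17.18
tcp_pos: [0.4511, 0.3099, 0.1169]
tcp_rot: [-1.027, 1.315, 1.027]
ft_force: [0.0, -0.6, -0.4]
width: 0.0846
```

Emit:
apply_moves(
  motion=[
    [[0,0,0,0,0,0,0],[0,0,0,0.01,0,0,0],[0,0,0,0.035,0,0,0],[0,0,0,0.07,0,0,0],[0,0,0,0.09,0,0,0]],
  ],
)

```text
clock: 17.6
tcp_pos: [0.452, 0.3104, 0.2108]
tcp_rot: [-1.028, 1.312, 1.026]
ft_force: [0.3, 1.0, 0.5]
width: 0.0854
```

```bash
python3 - <<'E'
from h import *
s=ctrl.read_state(); print(s['clock'],s['tcp_pos'],s['ft_force'],s['width'])
E
python3 ov.py .449 .311 -15 ov3.png;python3 ovm.py m2 .5245,-.0345 .515,-.1415 .514,-.2475
```

```text
17.6 [0.45199698 0.3103644  0.21079306] [0.31741835 0.99108097 0.51108755] 0.08539512785947398
```

View pics/ov3.png

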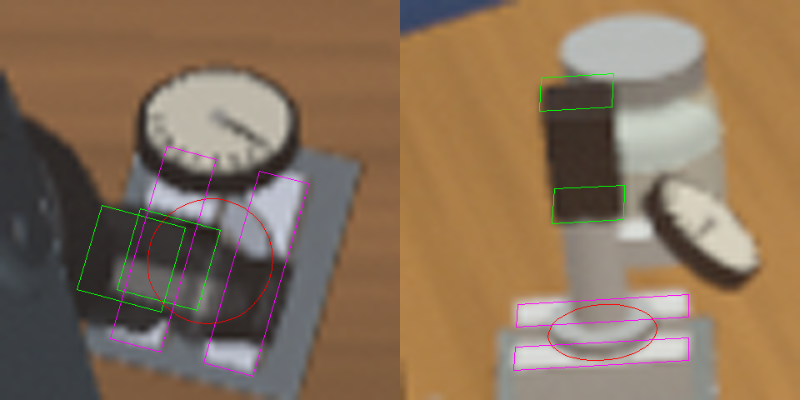

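View pics/m2_top.png

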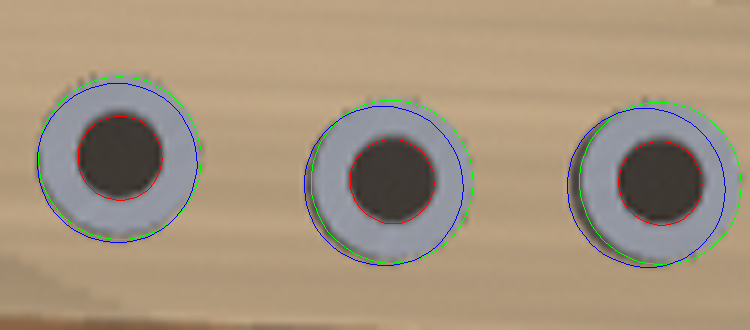

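Gauge is back on its rest, upright and matching its starting pose. No mounts have shifted. Now board geometry for the push.

```bash
python3 - <<'E'
from h import *
for q in([225,279],[231,453],[283,278],[288,452]): print(q,onz('top',q,.018).round(4))
save('top','t12.png',(150,300,260,480),3.4)
E
```

```text
[225, 279] [0.6011 0.069  0.018 ]
[231, 453] [ 0.5861 -0.354   0.018 ]
[283, 278] [0.4615 0.071  0.018 ]
[288, 452] [ 0.448  -0.3473  0.018 ]
```

View pics/t12.png

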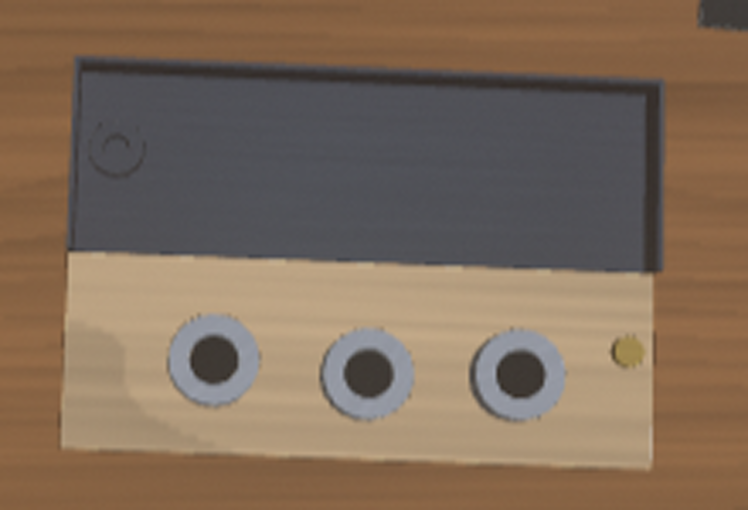

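Emit:
apply_moves(
  motion=[
    [[0.5,-0.001,-0.03,0,0,0,3],[0.5,-0.002,-0.07,0,0,0,6],[0.5,-0.003,-0.11,0,0,0,9],[0.5,-0.003,-0.15,0,0,0,12],[0.5,-0.004,-0.19,-0.01,0,0,12]],
  ],
)

```text
clock: 18.27
tcp_pos: [0.4468, 0.1185, 0.1971]
tcp_rot: [-1.187, 1.223, 1.186]
ft_force: [0.9, -0.6, 0.4]
width: 0.0427
```

Emit:
apply_moves(
  motion=[
    [[0.5,-0.001,-0.04,-0.005,0,0,0],[0.5,-0.002,-0.08,-0.01,0,0,0],[0.5,-0.003,-0.12,-0.015,0,0,0],[0.5,-0.003,-0.16,-0.025,0,0,0],[0.5,-0.004,-0.2,-0.035,0,0,0]],
  ],
)

```text
clock: 18.68
tcp_pos: [0.4419, -0.0816, 0.1607]
tcp_rot: [-1.182, 1.226, 1.185]
ft_force: [1.4, 0.4, -0.4]
width: 0.0425
```

Emit:
apply_moves(
  motion=[
    [[0.5,0,-0.03,-0.02,0,0,0],[0.5,0,-0.055,-0.04,0,0,0],[0.5,0,-0.06,-0.06,0,0,0],[0.5,0,-0.06,-0.06,0,0,0],[0.5,0,-0.06,-0.06,0,0,0]],
  ],
)

```text
clock: 19.1
tcp_pos: [0.4411, -0.1392, 0.1002]
tcp_rot: [-1.178, 1.227, 1.188]
ft_force: [0.9, -0.1, 0.5]
width: 0.0427
```

```bash
python3 - <<'E'
from h import *
s=ctrl.read_state(); print(s['clock'],s['tcp_pos'],s['ft_force'],s['width'],R.from_rotvec(s['tcp_rot']).as_matrix().round(3).tolist())
save('side','s13.png',(230,380,200,350),4)
E
```

```text
19.1 [ 0.44114579 -0.13917921  0.10018029] [ 0.89976603 -0.08160873  0.47222011] 0.042736341189784914 [[-0.005, -0.999, 0.036], [0.003, 0.036, 0.999], [-1.0, 0.005, 0.003]]
```

View pics/s13.png

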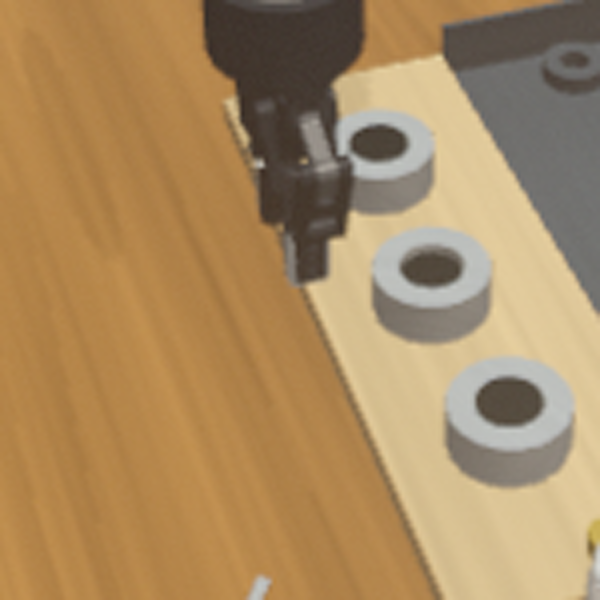

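Emit:
apply_moves(
  motion=[
    [[0.5,0,0,-0.02,0,0,0],[0.5,0,0,-0.04,0,0,0],[0.5,0,0,-0.052,0,0,0],[0.5,0,0,-0.055,0,0,0],[0.5,0,0,-0.055,0,0,0]],
  ],
)

```text
clock: 19.57
tcp_pos: [0.4431, -0.139, 0.0473]
tcp_rot: [-1.184, 1.225, 1.185]
ft_force: [0.5, -0.3, 0.5]
width: 0.0423
```

```bash
python3 - <<'E'
from h import *
s=ctrl.read_state(); print(s['clock'],s['tcp_pos'],s['ft_force'],s['width'],R.from_rotvec(s['tcp_rot']).as_matrix().round(3).tolist())
save('side','s14.png',(230,380,220,370),4)
E
```

```text
19.5667 [ 0.44309127 -0.13904892  0.04728489] [ 0.46374271 -0.32863046  0.54412221] 0.042278218962863906 [[-0.001, -0.999, 0.033], [0.0, 0.033, 0.999], [-1.0, 0.001, 0.0]]
```

View pics/s14.png

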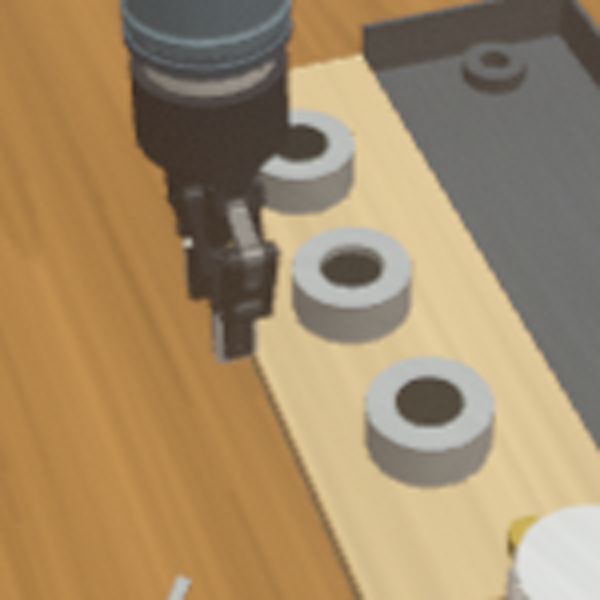

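Emit:
apply_moves(
  motion=[
    [[0.5,0.015,-0.0005,-0.001,0,0,0],[0.5,0.028,-0.001,-0.002,0,0,0],[0.5,0.036,-0.001,-0.002,0,0,0],[0.5,0.044,-0.0015,-0.002,0,0,0],[0.5,0.052,-0.002,-0.002,0,0,0]],
  ],
)

```text
clock: 20.03
tcp_pos: [0.4948, -0.1417, 0.0459]
tcp_rot: [-1.183, 1.226, 1.186]
ft_force: [-7.2, -0.1, 8.6]
width: 0.0424
```

```bash
python3 - <<'E'
from h import *
s=ctrl.read_state(); print(s['clock'],s['tcp_pos'],s['ft_force'],s['width'])
save('side','s15.png',(230,380,220,370),4)
E
```

```text
20.0333 [ 0.49479683 -0.14174766  0.0458699 ] [-7.15743462 -0.05665613  8.57415017] 0.04236102198245012
```

View pics/s15.png

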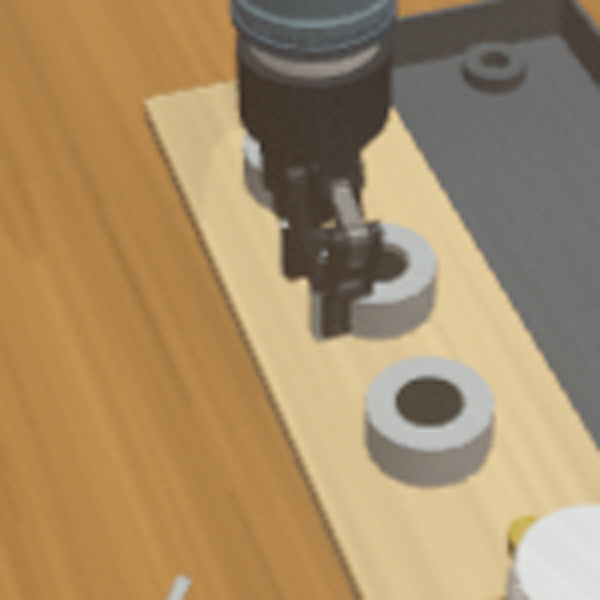

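Vertical force of 8.6 N suggests the tips drag on the board. Raising a little.

Emit:
apply_moves(
  motion=[
    [[0.5,0,0,0.001,0,0,0],[0.5,0,0,0.003,0,0,0],[0.5,0,0,0.004,0,0,0],[0.5,0,0,0.004,0,0,0],[0.5,0,0,0.004,0,0,0]],
  ],
)

```text
clock: 20.5
tcp_pos: [0.495, -0.1422, 0.0493]
tcp_rot: [-1.184, 1.225, 1.183]
ft_force: [-1.3, -0.6, -0.1]
width: 0.0426
```

```bash
python3 - <<'E'
from h import *
s=ctrl.read_state(); print(s['clock'],s['tcp_pos'],s['ft_force'],s['width'])
save('side','s16.png',(260,340,270,350),7)
E
```

```text
20.5 [ 0.49499836 -0.14218704  0.04926202] [-1.3342261  -0.57343865 -0.10101363] 0.04261707050362494
```

View pics/s16.png

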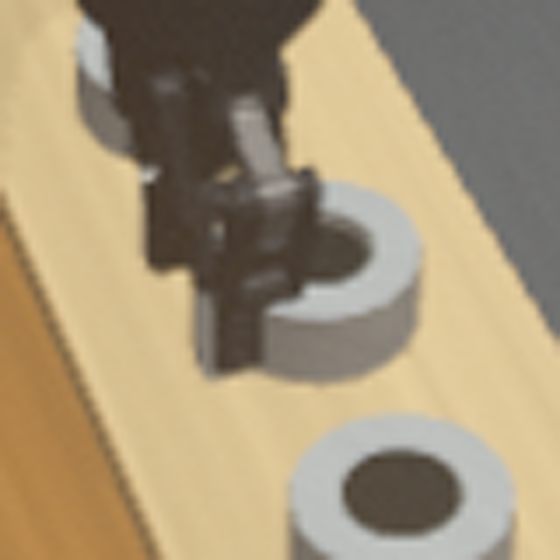

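The finger knuckles overhang the collar. At this height the vertical force is gone and the tips still reach its flank. Pushing on slowly.

Emit:
apply_moves(
  motion=[
    [[0.5,0.008,0,0,0,0,0],[0.5,0.017,-0.0005,0,0,0,0],[0.5,0.026,-0.001,0,0,0,0],[0.5,0.035,-0.001,0,0,0,0],[0.5,0.044,-0.0015,0,0,0,0]],
  ],
)

```text
clock: 20.97
tcp_pos: [0.5401, -0.1435, 0.0488]
tcp_rot: [-1.184, 1.225, 1.184]
ft_force: [-1.8, -1.0, -0.5]
width: 0.0425
```

```bash
python3 - <<'E'
from h import *
s=ctrl.read_state(); print(s['clock'],s['tcp_pos'],s['ft_force'],s['width'])
save('side','s17.png',(240,340,280,380),6)
E
```

```text
20.9667 [ 0.54013492 -0.14348034  0.04878238] [-1.75091768 -0.96977948 -0.45747753] 0.04251495189275362
```

View pics/s17.png

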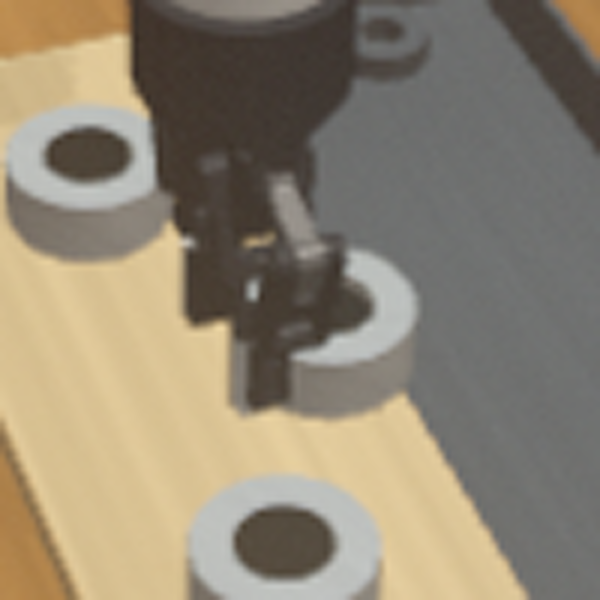

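Emit:
apply_moves(
  motion=[
    [[0.5,0.006,0,0,0,0,0],[0.5,0.013,-0.0005,0,0,0,0],[0.5,0.02,-0.001,0,0,0,0],[0.5,0.027,-0.001,0,0,0,0],[0.5,0.034,-0.001,0,0,0,0]],
  ],
)

```text
clock: 21.43
tcp_pos: [0.5734, -0.1448, 0.0496]
tcp_rot: [-1.183, 1.226, 1.184]
ft_force: [-5.4, 0.5, 6.8]
width: 0.043
```

```bash
python3 - <<'E'
from h import *
s=ctrl.read_state(); print(s['clock'],s['tcp_pos'],s['ft_force'],s['width'])
save('side','s18.png',(240,340,290,390),6)
E
```

```text
21.4333 [ 0.57339913 -0.1447631   0.04955214] [-5.40244443  0.45126405  6.80665742] 0.042965037262424205
```

View pics/s18.png

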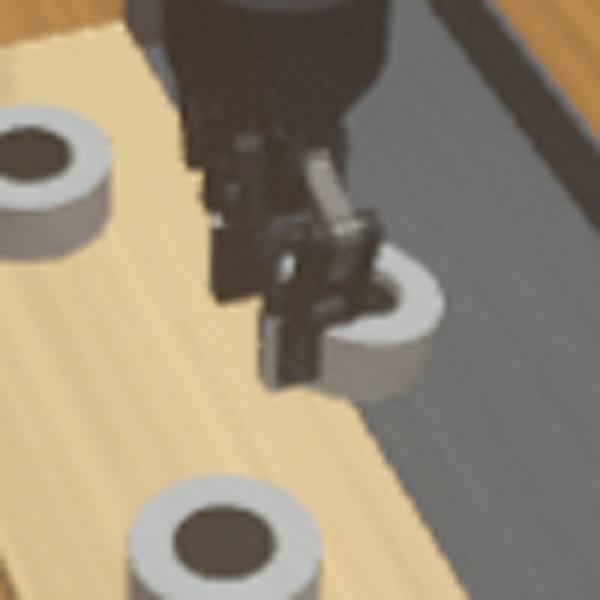

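The mount begins to tip over the edge, with the knuckle touching lightly at 7 N. Continuing.

Emit:
apply_moves(
  motion=[
    [[0.5,0.006,0,0,0,0,0],[0.5,0.012,-0.0005,0,0,0,0],[0.5,0.018,-0.001,0,0,0,0],[0.5,0.024,-0.001,0,0,0,0],[0.5,0.03,-0.001,0,0,0,0]],
  ],
)

```text
clock: 21.9
tcp_pos: [0.6035, -0.1456, 0.0487]
tcp_rot: [-1.183, 1.226, 1.184]
ft_force: [-1.6, 0.0, -0.7]
width: 0.0425
```

```bash
python3 - <<'E'
from h import *
s=ctrl.read_state(); print(s['clock'],s['tcp_pos'],s['ft_force'],s['width'])
save('side','s19.png',(240,340,290,390),6)
E
```

```text
21.9 [ 0.6035427  -0.14555768  0.04874363] [-1.63915275  0.03416983 -0.65914381] 0.04251504139365995
```

View pics/s19.png

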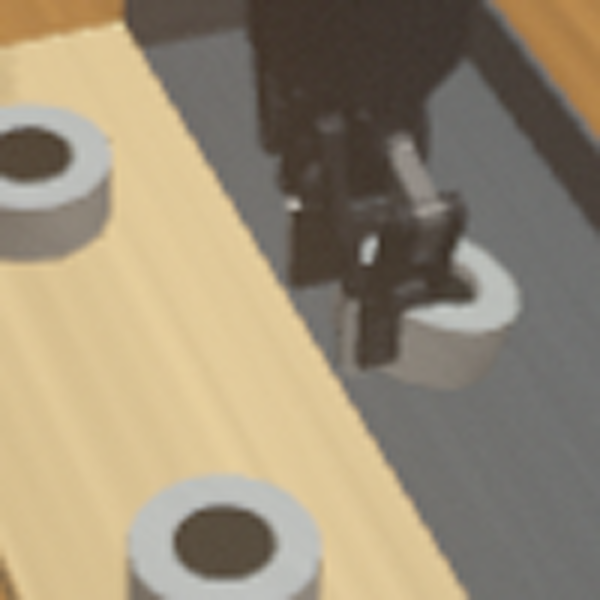

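Emit:
apply_moves(
  motion=[
    [[0.5,0.005,0,0,0,0,0],[0.5,0.01,0,0,0,0,0],[0.5,0.01,0,0,0,0,0],[0.5,0,0,0.003,0,0,0],[0.5,-0.005,0,0.02,0,0,0]],
  ],
)

```text
clock: 22.37
tcp_pos: [0.596, -0.1447, 0.0665]
tcp_rot: [-1.18, 1.227, 1.188]
ft_force: [-0.4, -0.8, -0.4]
width: 0.0425
```

Emit:
apply_moves(
  motion=[
    [[0.5,0,0,0.04,0,0,0],[0.5,-0.01,0,0.08,0,0,0],[0.5,-0.05,0,0.11,0,0,0],[0.5,-0.09,0,0.12,0,0,0],[0.5,-0.13,0,0.12,0,0,0]],
  ],
)

```text
clock: 22.78
tcp_pos: [0.4749, -0.1468, 0.193]
tcp_rot: [-1.191, 1.222, 1.177]
ft_force: [-0.0, -0.7, 1.1]
width: 0.0428
```

Emit:
apply_moves(
  motion=[
    [[0.5,-0.04,0,0,0,0,0],[0.5,-0.08,0,0,0,0,0],[0.5,-0.1,0,0,0,0,0],[0.5,-0.1,0,0,0,0,0],[0.5,-0.1,0,0,0,0,0]],
  ],
)

```text
clock: 23.2
tcp_pos: [0.3736, -0.1461, 0.1897]
tcp_rot: [-1.185, 1.225, 1.18]
ft_force: [-0.2, 0.3, 0.8]
width: 0.0426
```

```bash
python3 - <<'E'
from h import *
s=ctrl.read_state(); print(s['clock'],s['tcp_pos'],s['ft_force'],s['width'])
save('side','s20.png'); save('top','t20.png')
K=0
im=ctrl.get_image('top'); g=im.astype(int).sum(2)
for n in('top','side'):
  for d in ctrl.silhouettes(n,'mount_a'):
    print(n,round(d['confidence'],2),np.round(d['pixel'],1), onz(n,d['pixel'],.03).round(3))
  print([ (np.round(d['pixel'],1).tolist(),onz(n,d['pixel'],.004).round(3).tolist()) for d in ctrl.place_of(n,'mount_a')])
E
```

```text
23.2 [ 0.37355181 -0.1461309   0.18972797] [-0.17092298  0.31594741  0.82475356] 0.04260179147825162
top 0.91 [200.6 370.2] [ 0.659 -0.151  0.03 ]
top 0.64 [259.8 410. ] [ 0.515 -0.245  0.03 ]
[([256.3, 322.5], [0.526, -0.036, 0.004]), ([204.7, 368.7], [0.653, -0.151, 0.004]), ([259.6, 407.4], [0.517, -0.244, 0.004]), ([253.4, 364.6], [0.533, -0.139, 0.004]), ([262.8, 367.0], [0.51, -0.145, 0.004])]
side 0.8 [272.5 294.5] [ 0.522 -0.04   0.03 ]
side 0.71 [335.6 328.4] [ 0.516 -0.248  0.03 ]
side 0.66 [295.3 365.8] [ 0.638 -0.169  0.03 ]
side 0.21 [286.1 366.8] [ 0.654 -0.143  0.03 ]
[([299.5, 363.4], [0.642, -0.154, 0.004]), ([276.3, 294.7], [0.528, -0.023, 0.004]), ([340.7, 326.1], [0.517, -0.237, 0.004])]
```

View pics/s20.png

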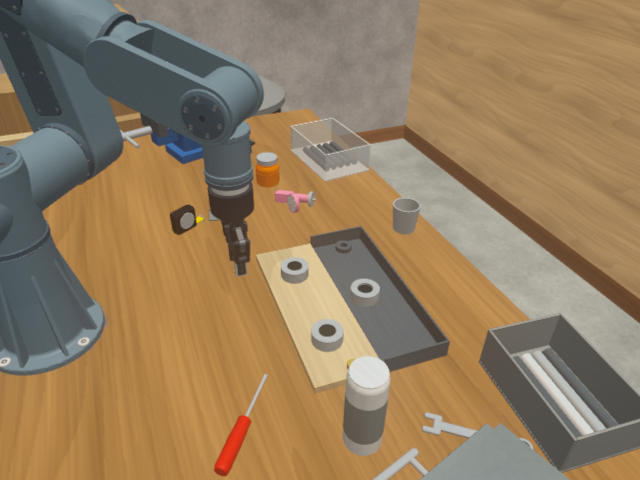

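View pics/t20.png

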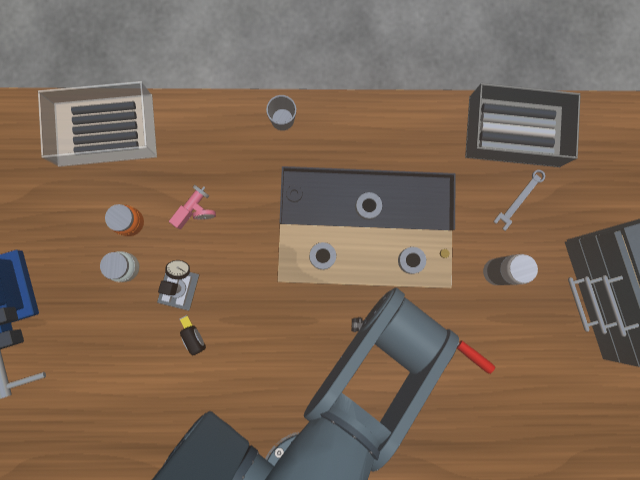

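The mount lies in the tray at about (0.65, -0.15), roughly 0.125 in the station's x. Checking flatness, the gauge and the firm mounts.

```bash
python3 - <<'E'
from h import *
out=[]
im={n:ctrl.get_image(n) for n in('top','side')}
g=im['top'].astype(int).sum(2)[190:220,355:385]; m=(g<200).astype(np.uint8)
w=np.zeros_like(m); w[8:24,6:24]=1; 
ys,xs=np.nonzero((im['top'].astype(int).sum(2)[198:214,361:378]<195)); q=[ys.mean()+198,xs.mean()+361]; P=onz('top',q,.032); print(q,len(ys),P)
x,y=P[:2]
for n,(r0,c0) in(('top',(180,345)),('side',(265,340))):
    S=8; j=cv2.resize(im[n][r0:r0+50,c0:c0+50],None,fx=S,fy=S,interpolation=cv2.INTER_CUBIC).copy()
    t=np.linspace(0,2*np.pi,60)
    for rr,z,col in((.032,.032,(0,255,0)),(.0165,.032,(255,0,0)),(.032,.004,(0,0,255))):
        p=(proj(n,[[x+rr*np.cos(u),y+rr*np.sin(u),z] for u in t])[:,::-1]-[c0,r0]+.5)*S
        cv2.polylines(j,[p.round().astype(np.int32)],True,col,1)
    out.append(j)
cv2.imwrite('pics/fin.png',np.hstack(out)[:,:,::-1])
E
python3 ov.py .449 .310 -15 ov4.png; python3 ovm.py m3 .5245,-.0345 .515,-.1415 .514,-.2475
```

```text
[np.float64(204.8923076923077), np.float64(368.83076923076925)] 130 [ 0.64799859 -0.14760407  0.032     ]
```

View pics/fin.png

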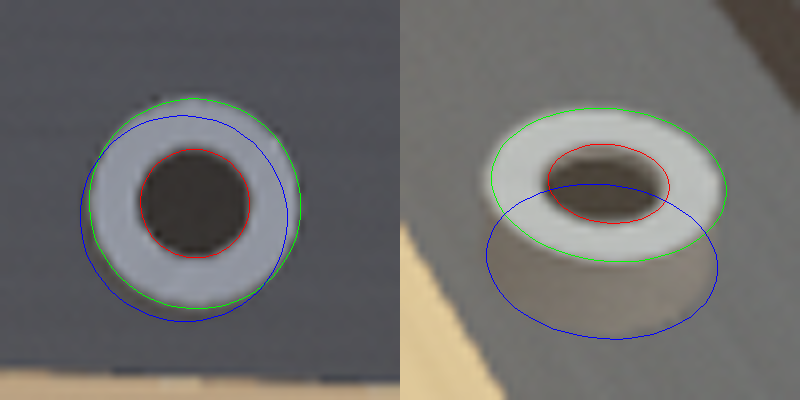

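View pics/ov4.png

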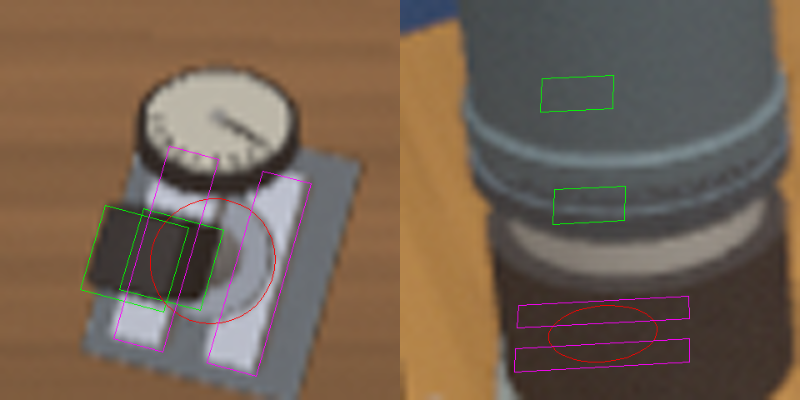

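View pics/m3_top.png

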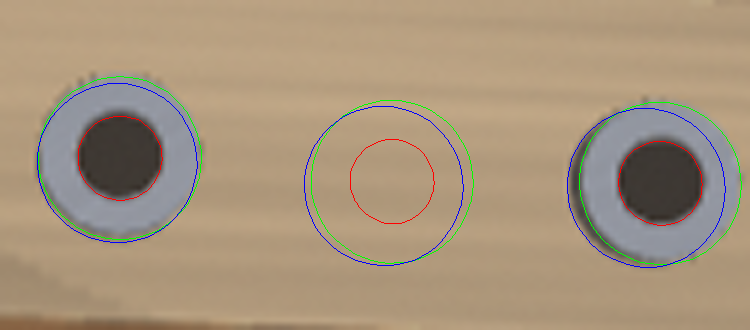

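Everything checks out: the mount is flat and dented in the tray, the gauge is upright on its rest, the firm mounts have not moved, and the arm is clear. Handing in.

```bash
python3 -c "
from bench import ctrl
print(ctrl.job_done())"
```

```text
the job is handed in; nothing more can be done
None
```

I tested the three mounts from left to right and found the middle one soft. The gauge is back on its rest, the soft mount is in the scrap tray, and I handed the job in at about 23.5 s of the 61 s; no verdict is reported.

**Test readings**

| Mount | Reading with foot flat | Result |
|---|---|---|
| Left | force rose about 0.85 N/mm, needle far round | firm |
| Middle | low force (−1.7 N, left +3.3 N at the same height), needle clearly less far round, lasting dent visible | soft |
| Right | steep force rise, needle far round | firm |

I judged the needle by eye from the side camera and did not measure its angle. The arm hid the top view during the tests.

**Last checks**
- **Soft mount:** the overlay of a flat mount on the tray floor fits both views, at about (0.648, −0.148). That is roughly 0.124 m in the station's x, inside the 0.095–0.18 m range, and the dent still shows.
- **Gauge:** upright on its rest, within about 2 mm of where it started. The side view confirmed this right after release; in the final pictures the arm hid it from the side, so only the top view confirmed it then.
- **Firm mounts, can and jar:** the firm mounts have not visibly moved, and the can and jar stand in the top view. The gripper is clear of everything.

During the push the finger knuckles pressed lightly on the collar's top (under 10 N). I raised the tool about 4 mm and carried on.

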